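# Depth-gauge a blind spacer

### The arm

A 6-joint arm with a two-finger parallel gripper is mounted at the origin on the work surface. World frame = base frame: x ahead of the robot, y to its left, z up, the work surface at z = 0. Lengths are in m, angles in rad, forces in N, time in s.
With the tool pointing down it reaches from about 0.35 to 0.975 m from the base axis. Payload 4.9 kg.
Tool frame: the origin (TCP) lies at the very end of the fingers, on their centre line; the grasp point (between the pads) lies 19 mm behind it; x points along the fingers, y is the direction in which the jaws open and shut, and the axes are right-handed (so a half turn about x gives the same grasp; the last joint's range is limited). The gripper opens to 85 mm and grips with 20 to 120 N. Pads are 22 mm wide; open, the fingers measure 114 mm over their backs; the gripper's body (76 mm by 85 mm) begins 54 mm behind the grasp point. The pads swing forward as they close: fully open they stand 13 mm farther back than shut.
Start: joints at [0.993, 0.053, 1.613, -0, 1.476, -0.119], TCP at [0.277, 0.56, 0.231] pointing down, gripper open.
Joint ranges: [-3.01, 3.01], [-1.01, 2.22], [0.06, 2.58], [-1.02, 4.17], [0.09, 2.62], [-3.14, 3.14]. Speed limits (rad/s): [2.57, 2.57, 3.14, 3.14, 3.14, 3.14].

### API

Orientations are given as a rotation vector (axis times angle).
In Python, from station import ctrl, get_image, calibration, finish_job, search_frame, cut_out, mark_of gives the robot as it stands. The module is installed in compiled form; this text tells all that it offers.
- The arm moves only by the tool arm_command, never from a script. Its argument "plan" is a list that holds one entry, the list of rows, each a list of 7 numbers: the shift along the tool's x, y, z in m, then the turn, a rotation vector about the tool's x, y, z in degrees, then the finger opening in m, from 0 to 0.0854. A call has 1 to 20 rows; each row shifts and turns the pose as measured when the row begins, along the tool's axes as they then stand; what a row does not reach is not made up. A row lasts 1/12 s, in which the tool goes at most 41.7 mm and 7.16 degrees, less where a joint would pass 70% of its speed; a pose out of reach is approached as far as the arm can. A call with a gripper value outside its range is refused whole. The fingers move at their own pace and stop on an object; "squeeze" is the grip in N (left out, the last holds). Time passes only in rows, so rows that do not move let the fingers close. It gives the time, the measured TCP pose, the force and the opening at its end, in the units of the state.
- ctrl.get_obs(): the state, without advancing time (a new reading comes with each control period).
- get_image(name): name is "side" or "top" or "wrist"; returns the picture (420x560x3 uint8, red, green, blue); there is no depth.
- calibration(name): a dict with "fx", "fy", "cx", "cy" (pixels), "k1" (the pictures are not rectified: a ray, as slopes to the right and down, at radius r is drawn at 1 + k1 r^2 times it, then the intrinsics apply), "cam_to_world" (4x4, takes a point from camera to world coordinates); the wrist camera has in their place "hand_eye" (4x4, takes a point from camera to tool coordinates, whose origin is the TCP and whose axes are the tool frame's). Camera axes: x right, y down, z forward; pixel columns grow to the right and rows downward; lengths in m; the calibration is good to about 2 mm. A picture is of the moment at which its call begins: read the wrist's pose just before it. calibration takes no time and is no camera call.
- finish_job(): hands the job in, once; it reports no verdict.
Trained networks look in the newest picture that a camera, given by its name, has taken for a name from the list of things; names that differ only in an ending like _2 or _b are one class to them, and where a whole thing is asked for, a point or a joint stands for the part that bears it (a point fixed in the world has none). Each returns a list of dicts, best first, with "conf" (0 to 1); they miss things now and then, are a little off and sometimes report something else, mostly with a low value. They report only what shows in the picture. A call takes as long as a camera call. They do not tell look-alikes from the thing itself.
- search_frame(camera, thing): "at" ([x, y, z] in m, in the coordinates of the camera as it stood for that picture, good to about 4 mm: the middle of the surface that is visible of it).
- cut_out(camera, thing): "mask" (420x560 bool, what is visible of it).
- mark_of(camera, thing): "at" ([x, y, z] in m, in the coordinates of the camera as it stood for that picture, good to about 4 mm: a listed point, or the origin of a listed thing).
The state is a dict: "t": time; "q": joint angles; "dq": joint speeds; "effort": joint torques, N m; "tool_pos": TCP position; "tool_rot": TCP orientation; "contact_force": force on the tool from outside, world axes, zero at the start; "wrist_torque": the same for the moment, N m; "opening": finger opening in m.
Only numpy, scipy, OpenCV 4.12 (cv2) and the standard library are available. Lean on these libraries where they do the work, as an engineer would, in place of code of your own. Each camera call takes 0.05 s, during which the arm holds its last target. There are 200 camera calls.

### The job

First crank the depth gauge's handwheel clockwise until its quill has come down fully against its stop. Then pick up the square aluminium spacer from the desk, turn it so that its blind hole faces straight up (only one of its two ends has a hole; feel for it with the probe if you cannot see it), and raise it gently under the gauge until the red-tipped probe goes down the hole, touches the bottom and is pushed in about half its spring travel. Finish while still holding the spacer there in the gripper, without pushing the quill off its stop, and leave the other gauges on the desk alone.

Things in the scene. Friction and masses are not known exactly. Their poses are not given: they have to be found in the camera images.
- stand: fixed depth-gauge stand, 350 mm tall. Origin on the desk under the vertical probe axis; column to its -y side. Base slab 25 mm thick (x -75..75, y -150..60), column 55 x 40 mm at y -120, 60 mm wide head (y -120..15, underside at 305 mm), wheel gearbox 30 mm tall (x -50..50, y 55..225). A 20 mm thick quill hangs from the head, below it the 8 mm thin, 80 mm long probe with an 11 mm red ball
- wheel_axis (a point): centre of the black handwheel's top face, 58 mm above the desk; the wheel lies flat, axis vertical, 54 mm radius, at x 0, y +175 mm of the stand
- crank_knob (a point): centre of the top of the red crank knob, 99 mm above the desk: an upright round grip, 16 mm diameter, 38 mm tall, 42 mm from the wheel axis. It spins freely on its own pin, so it can be held while it is carried round. Driving it takes about 3 N.
- wheel (a joint): handwheel angle, rad; grows clockwise seen from above; starts between 0.5 and 5; the stop is at 9.0 (a little give). It stays where it is left.
- quill (a joint): how far the quill has been wound down, m: 0.004 per rad of the wheel, 0.036 at the stop
- probe (a joint): how far the sprung probe is pushed up into the quill, m: 0 free, 0.008 hard against its end; spring about 3 N at first touch, rising 0.8 N per mm to about 9 N
- probe_tip (a point): lowest point of the probe's red ball; 190 mm above the desk when the quill is at its stop and the probe is free, higher by what the quill still has to go
- spacer: loose square aluminium spacer, 36 x 36 x 60 mm, about 0.13 to 0.25 kg, lying on its side. Origin at the middle of the face it lies on at the start; x along its 60 mm length towards the hole end, z up from the lying face (its centre is at z 18 mm). Only the +x end has a hole: round, 20 mm diameter, 30 mm deep, in the middle of the end face; the other end is closed.
- spacer_mouth (a point): centre of the hole's mouth on the spacer's end face (x 30, z 18 mm of the spacer)
- caliper: bystander: green and steel caliper, 200 mm long along its x, lying flat, 12 mm high; origin at the middle of its underside
- ring_gauge: bystander: steel ring gauge, 54 mm outer, 32 mm inner diameter, 18 mm tall; origin at the centre of its underside
- setting_block: bystander: steel setting block 90 x 30 x 12 mm lying flat; origin at the centre of its underside
There are look-alikes about, which are no part of the job. Of the things that look like the spacer, take the one that is farthest from the robot's base at the start.

How it is judged:
On the way, in this order (a step that is already met when the one before it is completed fails the run):
1. the quill is wound down against its stop (within 1.5 mm) (value of joint quill above 0.0345 m), for 0.2 s.
2. the spacer is held in the air with its hole up, the probe not yet in it (angle between spacer's own x axis and vertical below 0.26 rad and height (world z) of spacer_mouth above 0.09 m and contact force between spacer and the fingers above 1 N and x of probe_tip in the frame of spacer above 0.03 m), for 0.1 s.
At the end, for the whole second after the job is handed in: The spacer is held still in the gripper, hole up within 0.2 rad (11 degrees), with the probe's ball on the bottom of its hole (tip within 4 mm of the bottom, ball inside the bore) and the probe pushed in between 1 and 7.6 mm; the quill is still within 2.5 mm of its stop (value of joint quill above 0.0335 m and angle between spacer's own x axis and vertical below 0.2 rad and height (world z) of spacer_mouth above 0.2 m and x of probe_tip in the frame of spacer between -0.004 and 0.004 m and y of probe_tip in the frame of spacer between -0.01 and 0.01 m and z of probe_tip in the frame of spacer between 0.008 and 0.028 m and value of joint probe between 0.001 and 0.0076 m and contact force between spacer and the fingers above 2 N and contact force between spacer and stand above 0.5 N and linear speed of spacer below 0.02 m/s); the arm keeps its last pose, push and grip.
It fails at once if the spacer is pushed hard against the gauge (over 20 N) (contact force between spacer and stand above 20 N).
It fails at once if the caliper is moved (over 20 mm) (distance of caliper from where it was at the start of the episode above 0.02 m).
It fails at once if the ring gauge is moved (over 20 mm) (distance of ring_gauge from where it was at the start of the episode above 0.02 m).
It fails at once if the setting block is moved (over 20 mm) (distance of setting_block from where it was at the start of the episode above 0.02 m).
It also fails if it takes over 72 s, if anything falls off the work surface, if the arm or the gripper's body presses on something with over 40 N, if the wrist force passes 120 N, or if a joint passes its speed limit or range.

## Working session

There is one attempt and no reset: what is moved stays moved. The work goes in short steps, Python scripts to look and compute and a tool call to move; the robot and the scene stay as the last step left them, time stands still between calls to the robot, and variables do not carry over. Pictures are saved under pics/ and viewed, about 8 in all and at most 12, crops included, and the job is handed in when it is done.

Besides the shell and the picture viewer there is one more tool, called after ">>>" by a JSON object that holds its "api" and its "payload", one argument or row to a line. arm_command: Moves the arm, as the interface text tells. Its arguments: {"type":"object","properties":{"plan":{"type":"array","items":{"type":"array","items":{"type":"array","items":{"type":"number"}}}},"squeeze":{"type":"number"}},"required":["plan"]}

```bash
mkdir -p pics; cat > h.py <<'E'
import numpy as np, cv2
from scipy.spatial.transform import Rotation as R
from station import ctrl, get_image, calibration, finish_job, search_frame, cut_out, mark_of
np.set_printoptions(precision=4, suppress=True)
def tool():
    o=ctrl.get_obs(); T=np.eye(4); T[:3,:3]=R.from_rotvec(o['tool_rot']).as_matrix(); T[:3,3]=o['tool_pos']; return T
def c2w(n):
    c=calibration(n); return np.array(c['cam_to_world']) if 'cam_to_world' in c else tool()@np.array(c['hand_eye'])
def W(n,p): M=c2w(n); return M[:3,:3]@np.array(p)+M[:3,3]
def shot(n,f=None):
    im=get_image(n)
    if f: cv2.imwrite('pics/'+f,im[:,:,::-1])
    return im
def proj(n,p,M=None):
    c=calibration(n); M=c2w(n) if M is None else M; q=M[:3,:3].T@(np.array(p)-M[:3,3]); s=q[:2]/q[2]; s=s*(1+c['k1']*(s@s)); return np.array([c['fx']*s[0]+c['cx'],c['fy']*s[1]+c['cy']])
def ray(n,uv,M=None):
    c=calibration(n); M=c2w(n) if M is None else M
    d=np.array([(uv[0]-c['cx'])/c['fx'],(uv[1]-c['cy'])/c['fy']]); s=d.copy()
    for _ in range(10): s=d/(1+c['k1']*(s@s))
    return M[:3,3], M[:3,:3]@np.append(s,1)
def atz(n,uv,z,M=None): o,d=ray(n,uv,M); return o+d*(z-o[2])/d[2]
E
cat > a.py <<'E'
from h import *
print(ctrl.get_obs())
ims=[]
for n in ('side','top','wrist'):
    ims.append(shot(n,n+'0.png')); print(n,{k:v for k,v in calibration(n).items()})
    for t in ('stand','wheel_axis','crank_knob','probe_tip','spacer','spacer_mouth','caliper','ring_gauge','setting_block'):
        for r in mark_of(n,t)[:4]: print(n,t,round(r['conf'],2),W(n,r['at']),proj(n,W(n,r['at'])).round())
cv2.imwrite('pics/st.png',cv2.resize(np.hstack(ims[:2]),None,fx=.7,fy=.7)[:,:,::-1])
E
python3 a.py
```

```text
{'t': 0.0, 'q': array([ 0.993 ,  0.0534,  1.6143,  0.    ,  1.476 , -0.119 ]), 'dq': array([ 0.0008,  0.0027, -0.0007, -0.0023, -0.0004,  0.0002]), 'effort': array([  0.0016, -39.3659, -37.019 ,   0.0001,   0.0067,  -0.    ]), 'tool_pos': array([0.2764, 0.5599, 0.2301]), 'tool_rot': array([ 0.3582,  1.5414, -0.3613]), 'contact_force': array([0.0365, 0.5927, 0.5153]), 'wrist_torque': array([ 0.0335,  0.0052, -0.0145]), 'opening': 0.08528450332925243}
side {'fx': 406.20394611082156, 'fy': 406.20394611082156, 'cx': 282.15631554640663, 'cy': 211.65769041310412, 'k1': -0.11169899962700987, 'cam_to_world': array([[-0.9944, -0.0733,  0.0764,  0.483 ],
       [-0.1052,  0.7665, -0.6335,  0.6362],
       [-0.0121, -0.638 , -0.7699,  0.8158],
       [ 0.    ,  0.    ,  0.    ,  1.    ]])}
side stand 0.61 [ 0.5509 -0.1867 -0.0004] [292. 171.]
side wheel_axis 0.9 [ 0.5566 -0.0121  0.0593] [284. 204.]
side crank_knob 0.76 [ 0.6058 -0.0067  0.1002] [263. 193.]
side probe_tip 0.69 [ 0.5589 -0.0131  0.0552] [283. 204.]
side probe_tip 0.65 [ 0.5466 -0.1921  0.2248] [295. 104.]
side spacer 0.89 [ 0.33
[... 1456 characters left out ...]
08 0.1901 0.0187] [259. 287.]
top spacer_mouth 0.65 [0.3595 0.3051 0.0136] [214. 287.]
top caliper 0.78 [ 0.7109  0.2151 -0.0027] [251. 154.]
top ring_gauge 0.61 [ 0.7093  0.0847 -0.0038] [299. 155.]
top setting_block 0.65 [0.5682 0.4263 0.0028] [170. 207.]
wrist {'fx': 355.0711544988472, 'fy': 355.0711544988472, 'cx': 278.9286301102771, 'cy': 209.84575061441237, 'k1': 0.0073475546628828225, 'hand_eye': array([[ 0.0004, -0.2979,  0.9546, -0.1427],
       [ 1.    ,  0.0004, -0.0003, -0.0009],
       [-0.0003,  0.9546,  0.2979, -0.075 ],
       [ 0.    ,  0.    ,  0.    ,  1.    ]])}
wrist spacer 0.85 [0.346  0.28   0.0051] [ 97. 325.]
wrist spacer_mouth 0.86 [0.3593 0.3058 0.0191] [116. 333.]
```

View pics/st.png

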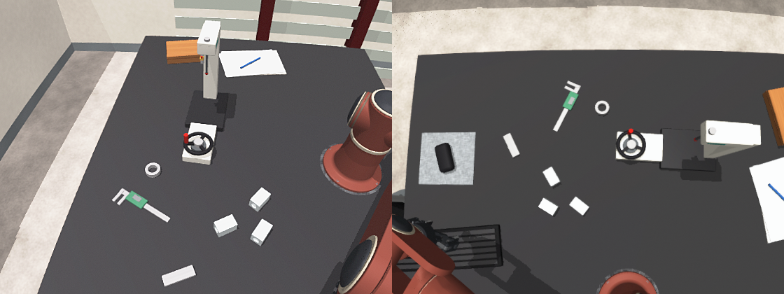

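The side view shows the stand with its wheel and knob, the three look-alike blocks, the caliper, the ring gauge and the setting block. The farthest block from the base is the one at about (0.447, 0.268). I'll zoom in on it to see which end has the hole.

```bash
python3 - <<'E'
from h import *
print(tool())
a=cv2.imread('pics/side0.png')[265:365,280:400]; b=cv2.imread('pics/side0.png')[80:230,230:350]
t=cv2.imread('pics/top0.png')[225:325,190:290]
cv2.imwrite('pics/z.png',np.hstack([cv2.resize(a,(480,400),interpolation=2),cv2.resize(b,(320,400),interpolation=2)]))
E
```

```text
[[ 0.      0.4429  0.8966  0.2768]
 [ 0.      0.8966 -0.4429  0.5603]
 [-1.      0.      0.      0.2313]
 [ 0.      0.      0.      1.    ]]
```

View pics/z.png

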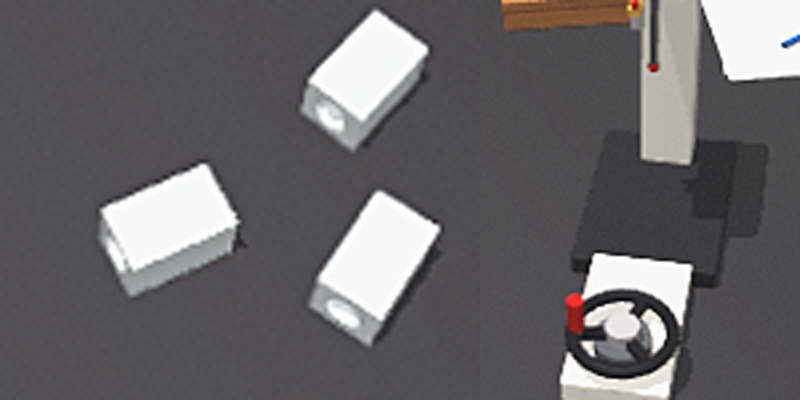

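The target's hole is on its +x/+y end, pointing away from the base. I'll move to a hover above the knob.

>>> {"api": "arm_command", "payload": {
  "plan": [
    [[0, -0.0215, 0.0321, 0, 0, 0, 0.085], [0, -0.0215, 0.0321, 0, 0, 0, 0.085], [0, -0.0215, 0.0321, 0, 0, 0, 0.085], [0, -0.0215, 0.0321, 0, 0, 0, 0.085], [0, -0.0215, 0.0321, 0, 0, 0, 0.085], [0, -0.0215, 0.0321, 0, 0, 0, 0.085], [0, -0.0215, 0.0321, 0, 0, 0, 0.085], [0, -0.0215, 0.0321, 0, 0, 0, 0.085], [0, -0.0215, 0.0321, 0, 0, 0, 0.085], [0, -0.0215, 0.0321, 0, 0, 0, 0.085], [0, -0.0215, 0.0321, 0, 0, 0, 0.085], [0, -0.0215, 0.0321, 0, 0, 0, 0.085], [0, -0.0215, 0.0321, 0, 0, 0, 0.085], [0, -0.0215, 0.0321, 0, 0, 0, 0.085], [0, -0.0215, 0.0321, 0, 0, 0, 0.085], [0, -0.0215, 0.0321, 0, 0, 0, 0.085], [0, -0.0215, 0.0321, 0, 0, 0, 0.085]]
  ],
  "squeeze": 30
}}

```text
t: 2.92
tool_pos: [0.6174, -0.0273, 0.2331]
tool_rot: [0.354, 1.536, -0.343]
contact_force: [1.0, 0.5, 0.2]
opening: 0.0851
```

```bash
cat > kn.py <<'E'
from h import *
import sys
n=sys.argv[1]
shot(n); T=tool(); o=ctrl.get_obs(); print(o['t'],o['q'],T[:3,3],T[:3,1],T[:3,2])
for t in sys.argv[2:]:
    for r in mark_of(n,t)[:3]:
        w=W(n,r['at']); print(t,round(r['conf'],2),w,'tool',T[:3,:3].T@(w-T[:3,3]))
E
python3 kn.py wrist crank_knob wheel_axis probe_tip
```

```text
2.9667 [-0.1748  0.0357  1.6279  0.0019  1.4679 -1.2957] [ 0.6201 -0.0336  0.2328] [0.4349 0.9004 0.0046] [ 0.9004 -0.435   0.0092]
crank_knob 0.81 [ 0.6037 -0.0118  0.0943] tool [ 0.1384  0.0119 -0.0255]
wheel_axis 0.87 [ 0.5645 -0.0204  0.059 ] tool [ 0.1733 -0.0131 -0.0574]
```

>>> {"api": "arm_command", "payload": {
  "plan": [
    [[0.01, 0.013, -0.024, 0, 0, 0, 0.085], [0, 0, 0, 0, 0, 0, 0.085], [0.035, 0, 0, 0, 0, 0, 0.085], [0.035, 0, 0, 0, 0, 0, 0.085], [0.035, 0, 0, 0, 0, 0, 0.085], [0.02, 0, 0, 0, 0, 0, 0.085], [0, 0, 0, 0, 0, 0, 0.085]]
  ]
}}

```text
t: 3.7
tool_pos: [0.601, 0.0062, 0.0985]
tool_rot: [0.348, 1.529, -0.332]
contact_force: [0.2, 0.5, -1.1]
opening: 0.0848
```

```bash
python3 kn.py wrist crank_knob wheel_axis; python3 kn.py top crank_knob wheel_axis
```

```text
3.75 [-0.1173  0.1012  1.7894  0.0092  1.2337 -1.2562] [0.6017 0.0062 0.1002] [0.4212 0.9069 0.0136] [ 0.9068 -0.4214  0.0138]
crank_knob 0.65 [ 0.6053 -0.0074  0.0974] tool [ 0.0028 -0.0108  0.009 ]
wheel_axis 0.97 [ 0.5697 -0.021   0.0627] tool [ 0.0367 -0.0387 -0.0181]
3.9 [-0.1187  0.0979  1.7828  0.0088  1.2332 -1.2562] [0.6059 0.0048 0.1058] [0.4221 0.9064 0.0165] [ 0.9061 -0.4224  0.0237]
crank_knob 0.56 [ 0.6037 -0.0084  0.1008] tool [ 0.0049 -0.013   0.0034]
wheel_axis 0.59 [ 0.5568 -0.016   0.0564] tool [ 0.0479 -0.0404 -0.0369]
wheel_axis 0.44 [ 0.5505 -0.192  -0.0005] tool [ 0.1037 -0.2036  0.0304]
```

>>> {"api": "arm_command", "payload": {
  "plan": [
    [[0.0, -0.011, 0.005, 0, 1.4, -0.9, 0.085], [0, 0, 0, 0, 0, 0, 0.085], [0.02, 0, 0, 0, 0, 0, 0.085], [0.015, 0, 0, 0, 0, 0, 0.085], [0, 0, 0, 0, 0, 0, 0.085], [0, 0, 0, 0, 0, 0, 0.085]]
  ]
}}

```text
t: 4.5
tool_pos: [0.6138, -0.0082, 0.0824]
tool_rot: [0.346, 1.523, -0.339]
contact_force: [0.9, -0.6, -0.7]
opening: 0.0851
```

```bash
python3 kn.py wrist crank_knob; python3 kn.py side crank_knob;python3 kn.py side probe_tip
```

```text
4.55 [-0.1355  0.1477  1.771   0.0026  1.2024 -1.2697] [ 0.6138 -0.0081  0.0824] [0.4236 0.9058 0.0084] [ 0.9056 -0.4237  0.0189]
crank_knob 0.84 [ 0.6043 -0.0094  0.0971] tool [-0.0149 -0.005  -0.0077]
4.65 [-0.1355  0.1475  1.7707  0.0024  1.2023 -1.2698] [ 0.6139 -0.0082  0.0827] [0.4235 0.9059 0.0084] [ 0.9057 -0.4236  0.0194]
crank_knob 0.93 [ 0.6058 -0.0066  0.1016] tool [-0.0191 -0.0019 -0.0077]
4.75 [-0.1356  0.1477  1.7709  0.0023  1.2021 -1.2698] [ 0.6139 -0.0083  0.0825] [0.4235 0.9058 0.0083] [ 0.9056 -0.4236  0.0192]
probe_tip 0.22 [ 0.5517 -0.1884 -0.0013] tool [ 0.0826 -0.1903  0.0184]
```

>>> {"api": "arm_command", "payload": {
  "plan": [
    [[0.0, -0.002, -0.008, 0, 1.1, -0.5, 0.085], [0.008, 0, 0, 0, 0, 0, 0.085], [0.007, 0, 0, 0, 0, 0, 0.085], [0, 0, 0, 0, 0, 0, 0.085], [0, 0, 0, 0, 0, 0, 0.03], [0, 0, 0, 0, 0, 0, 0.01], [0, 0, 0, 0, 0, 0, 0], [0, 0, 0, 0, 0, 0, 0], [0, 0, 0, 0, 0, 0, 0], [0, 0, 0, 0, 0, 0, 0]]
  ]
}}

```text
t: 5.63
tool_pos: [0.6044, -0.0072, 0.0661]
tool_rot: [0.341, 1.547, -0.345]
contact_force: [-3.0, -2.6, 1.8]
opening: 0.015
```

```bash
python3 kn.py wrist crank_knob; python3 kn.py side crank_knob
```

```text
5.6833 [-0.1338  0.1623  1.7849 -0.0026  1.1978 -1.2665] [ 0.6044 -0.0072  0.0661] [ 0.4234  0.9059 -0.0034] [ 0.9059 -0.4234 -0.0026]
crank_knob 0.64 [ 0.6011 -0.0024  0.0973] tool [-0.0312  0.0029 -0.0051]
5.7833 [-0.1338  0.1623  1.785  -0.0025  1.1977 -1.2665] [ 0.6044 -0.0072  0.0661] [ 0.4235  0.9059 -0.0032] [ 0.9059 -0.4235 -0.0025]
crank_knob 0.96 [ 0.6063 -0.0019  0.1006] tool [-0.0345  0.0055 -0.0006]
```

```bash
cat > arc.py <<'E'
from h import *
import sys
cx,cy,n,step=float(sys.argv[1]),float(sys.argv[2]),int(sys.argv[3]),np.radians(float(sys.argv[4]))
o=ctrl.get_obs(); T=tool(); c=np.array([cx,cy]); p=T[:2,3]; v=p-c
print('t',o['t'],'pos',T[:3,3],'r',np.hypot(*v),'ang',np.degrees(np.arctan2(v[1],v[0])),'F',o['contact_force'],'tilt y,z',np.degrees(T[2,1]),np.degrees(T[2,2]),'open',o['opening'])
a=np.arctan2(v[1],v[0]); q=np.append(p,T[2,3])
for i in range(1,n+1):
    w=np.array([*(c+.042*np.array([np.cos(a-i*step),np.sin(a-i*step)])),.067])
    d=T[:3,:3].T@(w-q); q=w
    print([round(float(x),4) for x in d],end=', ')
E
python3 arc.py .563 -.0155 8 12
```

```text
t 5.8333 pos [ 0.6044 -0.0071  0.066 ] r 0.042237343682180156 ang 11.443238591184702 F [-3.8479 -3.5008  4.4084] tilt y,z -0.1813244654500625 -0.14624441544606476 open 0.015339016557354852
[-0.0009, -0.0077, 0.0043], [0.0, -0.0083, 0.0028], [0.0, -0.0087, 0.001], [0.0, -0.0087, -0.0008], [0.0, -0.0084, -0.0026], [0.0, -0.0076, -0.0043], [0.0, -0.0066, -0.0058], [0.0, -0.0052, -0.0071],
```

>>> {"api": "arm_command", "payload": {
  "plan": [
    [[-0.001, -0.0077, 0.0043, 0, 0, 0, 0], [0, -0.0083, 0.0028, 0, 0, 0, 0], [0, -0.0087, 0.001, 0, 0, 0, 0], [0, -0.0087, -0.0008, 0, 0, 0, 0], [0, -0.0084, -0.0026, 0, 0, 0, 0], [0, -0.0076, -0.0043, 0, 0, 0, 0]]
  ]
}}

```text
t: 6.33
tool_pos: [0.5913, -0.0503, 0.0663]
tool_rot: [0.35, 1.527, -0.333]
contact_force: [5.2, 0.4, -1.7]
opening: 0.0152
```

```bash
python3 arc.py .563 -.0155 8 15; python3 kn.py top crank_knob wheel_axis;python3 kn.py side crank_knob
```

```text
t 6.3333 pos [ 0.5913 -0.0503  0.0663] r 0.0448557882221659 ang -50.955197183188275 F [ 5.1877  0.3918 -1.7284] tilt y,z 0.8216473931841469 0.8059727425089527 open 0.015223965050873959
[-0.0009, -0.0079, -0.0086], [-0.0002, -0.0073, -0.0082], [-0.0002, -0.0049, -0.0098], [-0.0002, -0.0022, -0.0107], [-0.0001, 0.0007, -0.0109], [-0.0001, 0.0035, -0.0104], [-0.0, 0.006, -0.0091], [0.0, 0.0082, -0.0073], 6.3833 [-0.2168  0.123   1.8286  0.0104  1.1747 -1.3545] [ 0.5901 -0.0513  0.0663] [0.4232 0.9059 0.0127] [ 0.9059 -0.4234  0.0129]
crank_knob 0.23 [0.7124 0.0849 0.    ] tool [0.0692 0.1742 0.0523]
wheel_axis 0.91 [ 0.555  -0.0138  0.0562] tool [ 0.0097  0.019  -0.0478]
6.5333 [-0.2158  0.1241  1.8273  0.0083  1.1765 -1.3531] [ 0.5901 -0.0512  0.0663] [0.4228 0.9062 0.0105] [ 0.9061 -0.4229  0.0118]
crank_knob 0.78 [ 0.5892 -0.0443  0.1033] tool [-0.037   0.0063 -0.0032]
```

```bash
python3 arc.py .562 -.0175 12 14
```

```text
t 6.5833 pos [ 0.5901 -0.0511  0.0662] r 0.04384810313074829 ang -50.11825625924911 F [ 1.9083 -6.8283 -1.4173] tilt y,z 0.5906092900058497 0.6717185389892345 open 0.014963097100702163
[-0.0009, -0.0079, -0.0071], [-0.0002, -0.0071, -0.0074], [-0.0002, -0.0051, -0.0089], [-0.0001, -0.0028, -0.0098], [-0.0001, -0.0003, -0.0102], [-0.0001, 0.0021, -0.01], [-0.0001, 0.0045, -0.0092], [-0.0, 0.0066, -0.0078], [0.0, 0.0083, -0.006], [0.0001, 0.0095, -0.0038], [0.0001, 0.0101, -0.0014], [0.0001, 0.0102, 0.0011],
```

>>> {"api": "arm_command", "payload": {
  "plan": [
    [[-0.001, -0.0079, -0.0071, 0, 0.5, -0.5, 0], [0, -0.0071, -0.0074, 0, 0, 0, 0], [0, -0.0051, -0.0089, 0, 0, 0, 0], [0, -0.0028, -0.0098, 0, 0, 0, 0], [0, -0.0003, -0.0102, 0, 0, 0, 0], [0, 0.0021, -0.01, 0, 0, 0, 0], [0, 0.0045, -0.0092, 0, 0, 0, 0], [0, 0.0066, -0.0078, 0, 0, 0, 0]]
  ]
}}

```text
t: 7.25
tool_pos: [0.5234, -0.03, 0.0663]
tool_rot: [0.348, 1.523, -0.341]
contact_force: [12.5, 0.2, -8.7]
opening: 0.015
```

```bash
python3 arc.py .562 -.0175 12 14
```

```text
t 7.25 pos [ 0.5234 -0.03    0.0663] r 0.04058005415129844 ang -162.12044934947556 F [12.4978  0.1952 -8.6978] tilt y,z 0.5097114557431839 1.0356451150201629 open 0.015038656369196131
[-0.0008, 0.0073, -0.0071], [0.0, 0.0095, -0.0039], [0.0001, 0.0101, -0.0014], [0.0001, 0.0102, 0.0011], [0.0001, 0.0096, 0.0035], [0.0002, 0.0085, 0.0057], [0.0002, 0.0069, 0.0076], [0.0002, 0.0048, 0.009], [0.0002, 0.0025, 0.0099], [0.0002, 0.0, 0.0102], [0.0002, -0.0025, 0.0099], [0.0001, -0.0048, 0.009],
```

>>> {"api": "arm_command", "payload": {
  "plan": [
    [[-0.001, 0.0073, -0.0061, 0, 0.8, -0.5, 0], [0, 0.0095, -0.0035, 0, 0, 0, 0], [0, 0.0101, -0.001, 0, 0, 0, 0], [0, 0.0102, 0.0013, 0, 0, 0, 0], [0, 0.0096, 0.0035, 0, 0, 0, 0], [0, 0.0085, 0.0057, 0, 0, 0, 0], [0, 0.0069, 0.0076, 0, 0, 0, 0], [0, 0.0048, 0.009, 0, 0, 0, 0]]
  ]
}}

```text
t: 7.92
tool_pos: [0.5611, 0.0234, 0.0662]
tool_rot: [0.325, 1.533, -0.355]
contact_force: [-3.7, -1.0, 3.4]
opening: 0.0153
```

```bash
python3 arc.py .563 -.0175 12 14
```

```text
t 7.9167 pos [0.5611 0.0234 0.0662] r 0.04091556181834649 ang 92.63386957154026 F [-3.6513 -0.9586  3.3574] tilt y,z -0.9394203134588512 0.8377671843936836 open 0.015323393676955708
[-0.0008, 0.0045, 0.0091], [0.0001, 0.0012, 0.0102], [0.0002, -0.0013, 0.0101], [0.0002, -0.0037, 0.0095], [0.0002, -0.0059, 0.0083], [0.0002, -0.0078, 0.0066], [0.0002, -0.0092, 0.0046], [0.0002, -0.01, 0.0022], [0.0002, -0.0102, -0.0003], [0.0001, -0.0099, -0.0027], [0.0001, -0.0089, -0.005], [0.0, -0.0074, -0.007],
```

>>> {"api": "arm_command", "payload": {
  "plan": [
    [[-0.001, 0.0045, 0.0091, 0, 0.8, 0.8, 0], [0, 0.0012, 0.0102, 0, 0, 0, 0], [0, -0.0013, 0.0101, 0, 0, 0, 0], [0, -0.0037, 0.0095, 0, 0, 0, 0], [0, -0.0059, 0.0083, 0, 0, 0, 0], [0, -0.0078, 0.0066, 0, 0, 0, 0], [0, -0.0092, 0.0046, 0, 0, 0, 0], [0, -0.01, 0.0022, 0, 0, 0, 0]]
  ]
}}

```text
t: 8.58
tool_pos: [0.6043, -0.03, 0.0661]
tool_rot: [0.339, 1.55, -0.335]
contact_force: [-1.2, 3.7, 2.0]
opening: 0.0151
```

```bash
python3 arc.py .563 -.0175 12 14; python3 kn.py side probe_tip; python3 kn.py top probe_tip
```

```text
t 8.5833 pos [ 0.6043 -0.03    0.0661] r 0.04310346146085998 ang -16.82767293561532 F [-1.1713  3.7241  2.0385] tilt y,z 0.07646719268236085 -0.34124010063478216 open 0.015099017045220578
[-0.0009, -0.0104, -0.001], [0.0, -0.01, -0.0023], [0.0, -0.0091, -0.0047], [0.0, -0.0077, -0.0067], [0.0, -0.0058, -0.0084], [0.0001, -0.0036, -0.0096], [0.0001, -0.0012, -0.0102], [0.0001, 0.0013, -0.0102], [0.0001, 0.0037, -0.0095], [0.0001, 0.0059, -0.0084], [0.0001, 0.0078, -0.0067], [0.0, 0.0091, -0.0046], 8.6333 [-0.1763  0.1636  1.7834  0.0008  1.2008 -1.3167] [ 0.6036 -0.032   0.0662] [ 0.4175  0.9087 -0.0009] [ 0.9087 -0.4175 -0.0061]
8.7333 [-0.1748  0.1633  1.7837 -0.0007  1.1997 -1.3146] [ 0.6037 -0.0315  0.0662] [ 0.4176  0.9086 -0.002 ] [ 0.9086 -0.4176 -0.0048]
probe_tip 0.6 [ 0.5502 -0.1903  0.1972] tool [-0.1308 -0.1669  0.0171]
probe_tip 0.24 [ 0.4514  0.2692 -0.0003] tool [ 0.0673  0.2097 -0.2636]
```

>>> {"api": "arm_command", "payload": {
  "plan": [
    [[-0.001, -0.0104, -0.001, 0, 0, 0, 0], [0, -0.01, -0.0023, 0, 0, 0, 0], [0, -0.0091, -0.0047, 0, 0, 0, 0], [0, -0.0077, -0.0067, 0, 0, 0, 0], [0, -0.0058, -0.0084, 0, 0, 0, 0]]
  ]
}}

```text
t: 9.2
tool_pos: [0.5845, -0.047, 0.0668]
tool_rot: [0.375, 1.492, -0.307]
contact_force: [33.4, 13.0, -18.6]
opening: 0.0151
```

```bash
python3 arc.py .563 -.0175 6 7; python3 kn.py side probe_tip; python3 kn.py top probe_tip
```

```text
t 9.2 pos [ 0.5845 -0.047   0.0668] r 0.036495143198391186 ang -53.825766521383315 F [ 33.4045  12.9834 -18.6202] tilt y,z 3.0688453772513813 2.2795409434500837 open 0.015143906469086688
[-0.0005, -0.007, 0.0021], [-0.0003, -0.004, -0.0032], [-0.0003, -0.0035, -0.0037], [-0.0003, -0.0031, -0.0041], [-0.0003, -0.0025, -0.0044], [-0.0003, -0.002, -0.0047], 9.25 [-0.2281  0.0835  1.8714  0.0488  1.1382 -1.381 ] [ 0.5834 -0.0466  0.0667] [0.422  0.905  0.0535] [ 0.9048 -0.4242  0.0386]
9.35 [-0.2275  0.0849  1.8698  0.0475  1.1405 -1.3804] [ 0.5834 -0.0465  0.0667] [0.4215 0.9053 0.0519] [ 0.9051 -0.4235  0.0367]
probe_tip 0.49 [ 0.5528 -0.1902  0.1916] tool [-0.1309 -0.1365  0.0377]
probe_tip 0.2 [0.4483 0.2694 0.0044] tool [ 0.0647  0.2258 -0.2584]
```

The force jumped to about 34 N tangentially and the tip is at about 0.191 m, so the quill is at its stop. I'll relax, open and lift.

>>> {"api": "arm_command", "payload": {
  "plan": [
    [[0, 0, 0, 0, 0, 0, 0], [0, 0, 0, 0, 0, 0, 0], [0, 0, 0, 0, 0, 0, 0.04], [0, 0, 0, 0, 0, 0, 0.085], [0, 0, 0, 0, 0, 0, 0.085], [0, 0, 0, 0, 1, -1.5, 0.085], [-0.02, 0, 0, 0, 1, -1.5, 0.085], [-0.04, 0, 0, 0, 0, 0, 0.085], [-0.04, 0, 0, 0, 0, 0, 0.085], [-0.04, 0, 0, 0, 0, 0, 0.085], [-0.02, 0, 0, 0, 0, 0, 0.085]]
  ]
}}

```text
t: 10.32
tool_pos: [0.5752, -0.0445, 0.2223]
tool_rot: [0.335, 1.574, -0.352]
contact_force: [1.4, -0.0, 1.1]
opening: 0.0849
```

```bash
cat > tip.py <<'E'
from h import *
# red ball and knob in side/top views
import sys
P={}
for n in ('side','top'):
    im=shot(n,f'{n}_{sys.argv[1]}.png').astype(int)
    for t in ('probe_tip','crank_knob','wheel_axis','stand'):
        for r in mark_of(n,t)[:2]: print(n,t,round(r['conf'],2),W(n,r['at']),proj(n,W(n,r['at'])).round(1))
E
python3 tip.py b; python3 arc.py .563 -.0175 0 7; python3 - <<'E'
import cv2,numpy as np
a=cv2.imread('pics/side_b.png')[80:230,230:350]; t=cv2.imread('pics/top_b.png')[150:250,310:460]
cv2.imwrite('pics/z2.png',np.hstack([cv2.resize(a,(360,450),interpolation=2),cv2.resize(t,(430,450),interpolation=2)]))
E
```

```text
side probe_tip 0.6 [ 0.5462 -0.1888  0.1935] [294.8 115.4]
side crank_knob 0.6 [ 0.5892 -0.0455  0.101 ] [271.8 181.2]
side wheel_axis 0.78 [ 0.5579 -0.0135  0.0577] [283.4 203.6]
side stand 0.66 [ 0.5498 -0.189  -0.0002] [292.8 170.7]
top crank_knob 0.76 [ 0.5876 -0.0478  0.1008] [356.5 191.8]
top wheel_axis 0.88 [ 0.5572 -0.018   0.0566] [342.  207.1]
top stand 0.78 [ 0.549  -0.1924 -0.0008] [404.6 213.2]
top stand 0.21 [ 0.4534  0.2686 -0.0008] [229.4 250.6]
t 10.8167 pos [ 0.5727 -0.044   0.2147] r 0.028234268717975887 ang -69.84015599355529 F [-0.2759 -0.1436  0.3189] tilt y,z -1.0489938248080473 -2.034944282228977 open 0.08520127012395345
```

View pics/z2.png

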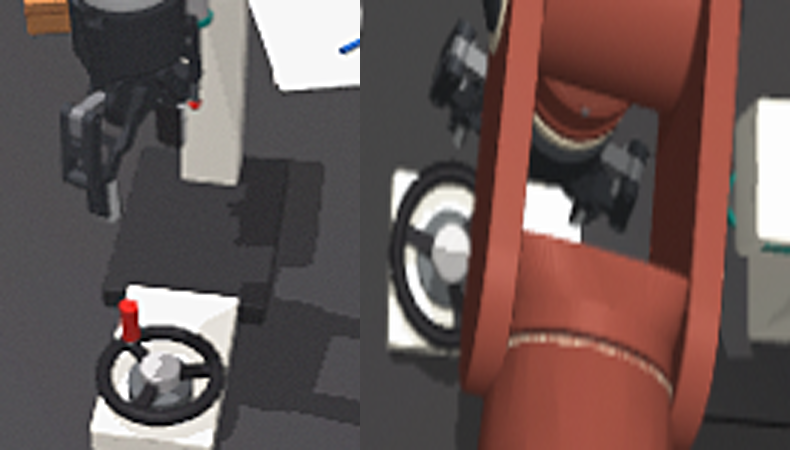

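The wheel knob stayed at the stop position when released. Next is the spacer, with the tool turned so the camera ends up above it.

>>> {"api": "arm_command", "payload": {
  "plan": [
    [[-0.01, 0.0257, -0.027, 0, -1, 0.5, 0.085], [0, 0.0257, -0.027, 0, -1, 0.5, 0.085], [0, 0.0257, -0.027, 0, 0, 0, 0.085], [0, 0.0257, -0.027, 0, 0, 0, 0.085], [0, 0.0257, -0.027, 0, 0, 0, 0.085], [0, 0.0257, -0.027, 0, 0, 0, 0.085], [0, 0.0257, -0.027, 0, 0, 0, 0.085], [0, 0.0257, -0.027, 0, 0, 0, 0.085], [0, 0.0257, -0.027, 0, 0, 0, 0.085], [0, 0, 0, 6.8, 0, 0, 0.085], [0, 0, 0, 6.8, 0, 0, 0.085], [0, 0, 0, 6.8, 0, 0, 0.085], [0, 0, 0, 6.8, 0, 0, 0.085], [0, 0, 0, 6.8, 0, 0, 0.085], [0, 0, 0, 6.8, 0, 0, 0.085], [0, 0, 0, 6.8, 0, 0, 0.085], [0, 0, 0, 6.8, 0, 0, 0.085], [0, 0, 0, 6.8, 0, 0, 0.085], [0, 0, 0, 6.8, 0, 0, 0.085], [0, 0, 0, 6.8, 0, 0, 0.085]]
  ]
}}

```text
t: 12.48
tool_pos: [0.4372, 0.281, 0.209]
tool_rot: [1.36, 1.098, -1.405]
contact_force: [0.7, -0.3, 1.0]
opening: 0.0852
```

>>> {"api": "arm_command", "payload": {
  "plan": [
    [[0, 0, 0, 6.8, 0, 0, 0.085], [0, 0, 0, 6.8, 0, 0, 0.085], [0, 0, 0, 6.8, 0, 0, 0.085], [0, 0, 0, 6.8, 0, 0, 0.085], [0, 0, 0, 6.8, 0, 0, 0.085], [0, 0, 0, 0, 0, 0, 0.085]]
  ]
}}

```text
t: 12.98
tool_pos: [0.435, 0.2797, 0.2039]
tool_rot: [1.775, 0.669, -1.845]
contact_force: [-0.6, 0.6, -0.4]
opening: 0.0848
```

```bash
cat > sp.py <<'E'
from h import *
import sys
z=0.036
n='wrist'; im=shot(n,'w_%s.png'%sys.argv[1]); T=tool(); M=c2w(n); o=ctrl.get_obs()
print(o['t'],o['q'],T[:3,3]); print(T[:3,:3])
for r in mark_of(n,'spacer')+mark_of(n,'spacer_mouth'): print(round(r['conf'],2),W(n,r['at']))
ms=cut_out(n,'spacer')
for r in ms:
    m=r['mask'].astype(np.uint8)
    c=[k for k in cv2.findContours(m,0,2)[0]]; c=max(c,key=cv2.contourArea)
    w=np.array([atz(n,p[0],z,M)[:2] for p in c.astype(float)],np.float32)
    b=cv2.minAreaRect(w*1000); print('mask',round(r['conf'],2),m.sum(),'rect mm',b)
E
python3 sp.py c
```

```text
13.0333 [ 0.4262 -0.165   1.8684  0.0023  1.4746  1.2844] [0.435  0.2797 0.2038]
[[-0.0341  0.6534 -0.7563]
 [-0.0129 -0.7569 -0.6533]
 [-0.9993 -0.0125  0.0343]]
0.85 [0.4473 0.272  0.0013]
0.81 [0.349  0.1702 0.0041]
0.67 [ 0.341   0.2804 -0.0012]
0.88 [0.4736 0.2846 0.0194]
0.72 [0.3672 0.1923 0.0164]
0.61 [0.3587 0.3038 0.0197]
mask 0.9 3049 rect mm ((348.6503601074219, 281.95245361328125), (70.22406005859375, 45.8813591003418), 58.483436584472656)
mask 0.73 2493 rect mm ((351.2856140136719, 177.2514190673828), (82.04830932617188, 37.80198669433594), 51.08111572265625)
mask 0.69 2929 rect mm ((450.9857177734375, 271.18695068359375), (64.29923248291016, 37.14598846435547), 30.547046661376953)
```

```bash
python3 - <<'E'
from h import *
M=c2w('wrist'); print(proj('wrist',[.45,.27,.036]))
u,v=proj('wrist',[.45,.27,.036]).astype(int)
a=cv2.imread('pics/w_c.png')[max(0,v-60):v+60,max(u-80,0):u+80]; print(max(0,v-60),max(u-80,0),a.shape)
cv2.imwrite('pics/z3.png',cv2.resize(a,None,fx=5,fy=5,interpolation=2))
E
```

```text
[298.728  175.9285]
115 218 (120, 160, 3)
```

View pics/z3.png

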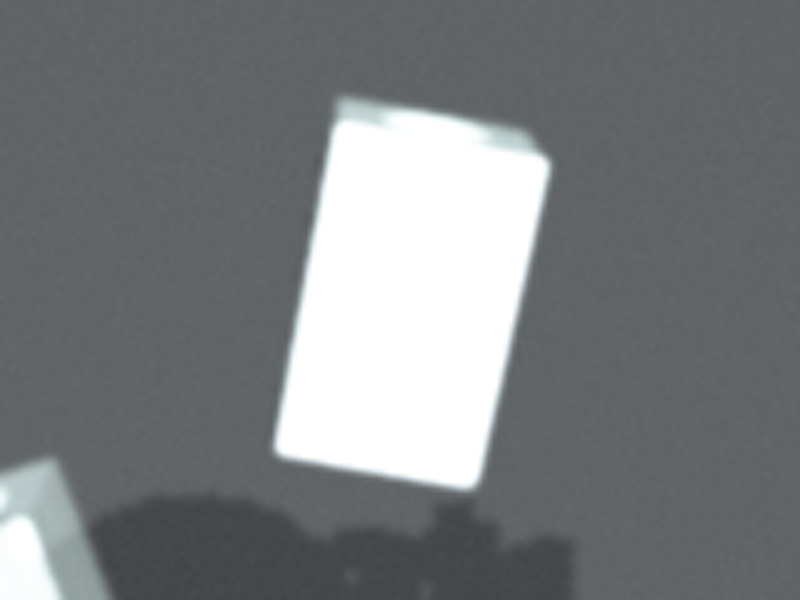

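The block's top face has corners at crop (337,122), (550,160), (475,490) and (275,455). The end with the hole sits along the top edge, which is the outward end.

```bash
python3 - <<'E'
from h import *
M=c2w('wrist'); T=tool()
c=[atz('wrist',(x/5+218-.4,y/5+115-.4),.036,M)[:2] for x,y in [(337,122),(550,160),(475,490),(275,455)]]
c=np.array(c); print(c, [np.linalg.norm(c[i]-c[(i+1)%4]) for i in range(4)])
ctr=c.mean(0); d=(c[0]+c[1]-c[2]-c[3]); a=np.arctan2(d[1],d[0]); print('ctr',ctr,'yaw',np.degrees(a))
w=np.array([*ctr,.019]); print('tool',T[:3,:3].T@(w-T[:3,3]))
# desired tool: x down, z=-(cos a, sin a)
z=-np.array([np.cos(a),np.sin(a),0]); x=np.array([0,0,-1.]); D=np.column_stack([x,np.cross(z,x),z])
print('turn deg',np.degrees(R.from_matrix(T[:3,:3].T@D).as_rotvec()))
E
```

```text
[[0.4665 0.3006]
 [0.4857 0.2685]
 [0.4326 0.2372]
 [0.4135 0.2694]] [np.float64(0.037425441379695175), np.float64(0.061649843529394156), np.float64(0.03742856754043967), np.float64(0.06143982679685371)]
ctr [0.4496 0.269 ] yaw 30.509141376161974
tool [ 0.1849  0.0198 -0.0099]
turn deg [10.3241  1.9626  0.5274]
```

>>> {"api": "arm_command", "payload": {
  "plan": [
    [[0, 0.01, -0.005, 5.2, 1, 0.2, 0.085], [0, 0.01, -0.005, 5.2, 1, 0.3, 0.085], [0, 0, 0, 0, 0, 0, 0.085], [0.04, 0, 0, 0, 0, 0, 0.085], [0.04, 0, 0, 0, 0, 0, 0.085], [0.02, 0, 0, 0, 0, 0, 0.085], [0, 0, 0, 0, 0, 0, 0.085], [0, 0, 0, 0, 0, 0, 0.085]]
  ]
}}

```text
t: 13.85
tool_pos: [0.4578, 0.2721, 0.1047]
tool_rot: [1.922, 0.538, -1.907]
contact_force: [0.7, 1.0, 0.8]
opening: 0.085
```

```bash
cat > err.py <<'E'
from h import *
import sys
# x y z yaw(of spacer axis) : remaining shift & turn in tool axes, tool down
x,y,zz,a=map(float,sys.argv[1:5]); a=np.radians(a); T=tool(); o=ctrl.get_obs()
z=-np.array([np.cos(a),np.sin(a),0]); X=np.array([0,0,-1.]); D=np.column_stack([X,np.cross(z,X),z])
print(o['t'],T[:3,3],'F',o['contact_force'],o['opening'],'shift',T[:3,:3].T@(np.array([x,y,zz])-T[:3,3]),'turn',np.degrees(R.from_matrix(T[:3,:3].T@D).as_rotvec()))
E
python3 err.py .4496 .269 .004 30.5; python3 sp.py d
```

```text
13.85 [0.4578 0.2721 0.1047] F [0.7057 0.9959 0.7595] 0.08502355712780636 shift [ 0.1006 -0.0015  0.0095] turn [ 0.7481 -0.4397  0.0413]
13.9 [ 0.3956 -0.0595  1.9443  0.0019  1.2493  1.4207] [0.4577 0.2721 0.1047]
[[ 0.0062  0.5185 -0.8551]
 [ 0.0046 -0.8551 -0.5185]
 [-1.     -0.0007 -0.0077]]
0.93 [ 0.3437  0.2828 -0.0007]
0.86 [0.3478 0.1718 0.0031]
0.97 [0.3664 0.1963 0.0187]
0.86 [0.3603 0.3099 0.0207]
0.65 [0.4773 0.2846 0.0189]
mask 0.94 4867 rect mm ((352.73486328125, 281.27923583984375), (74.05219268798828, 54.15110778808594), 58.1609992980957)
mask 0.78 5580 rect mm ((452.7735900878906, 271.1739501953125), (67.64217376708984, 36.54734802246094), 29.92667579650879)
mask 0.64 1790 rect mm ((376.2624206542969, 198.60401916503906), (34.79619598388672, 41.42694091796875), 38.75801086425781)
```

>>> {"api": "arm_command", "payload": {
  "plan": [
    [[0.01, -0.001, 0.0085, 0.7, -0.4, 0, 0.085], [0.03, 0, 0, 0, 0, 0, 0.085], [0.03, 0, 0, 0, 0, 0, 0.085], [0.015, 0, 0, 0, 0, 0, 0.085], [0, 0, 0, 0, 0, 0, 0.085], [0, 0, 0, 0, 0, 0, 0.085]]
  ]
}}

```text
t: 14.55
tool_pos: [0.4574, 0.2719, 0.028]
tool_rot: [1.946, 0.526, -1.901]
contact_force: [-0.1, -0.1, 0.4]
opening: 0.085
```

```bash
python3 err.py .4503 .2697 .004 30.5
```

```text
14.55 [0.4574 0.2719 0.028 ] F [-0.0698 -0.1487  0.4244] 0.0850430801988799 shift [ 0.0238 -0.0017  0.0078] turn [-0.0822 -1.2853 -0.1428]
```

>>> {"api": "arm_command", "payload": {
  "plan": [
    [[0.005, -0.001, 0.008, 0, -1.2, 0, 0.085], [0, 0, 0.0, 0, 0, 0, 0.085], [0.008, 0, 0.001, 0, 0, 0, 0.085], [0.008, 0, 0.001, 0, 0, 0, 0.085], [0, 0, 0, 0, 0, 0, 0.085], [0, 0, 0, 0, 0, 0, 0.085]]
  ]
}}

```text
t: 15.05
tool_pos: [0.4508, 0.2688, 0.0105]
tool_rot: [1.931, 0.521, -1.913]
contact_force: [0.1, -0.2, 1.0]
opening: 0.0851
```

```bash
python3 err.py .4503 .2697 .004 30.5
```

```text
15.05 [0.4508 0.2688 0.0105] F [ 0.1148 -0.2463  1.0127] 0.0851092372686929 shift [ 0.0065 -0.001   0.    ] turn [-0.0856 -0.4899 -0.2175]
```

>>> {"api": "arm_command", "payload": {
  "plan": [
    [[0.005, 0, 0, 0, -0.4, 0, 0.085], [0, 0, 0, 0, 0, 0, 0.085], [0, 0, 0, 0, 0, 0, 0.04], [0, 0, 0, 0, 0, 0, 0.02], [0, 0, 0, 0, 0, 0, 0.02], [0, 0, 0, 0, 0, 0, 0.02], [0, 0, 0, 0, 0, 0, 0.02]]
  ],
  "squeeze": 70
}}

```text
t: 15.63
tool_pos: [0.4519, 0.2694, 0.0061]
tool_rot: [1.925, 0.519, -1.918]
contact_force: [0.3, -0.4, -1.8]
opening: 0.0347
```

```bash
python3 err.py .4503 .2697 .15 30.5
```

```text
15.6333 [0.4519 0.2694 0.0061] F [ 0.3103 -0.3865 -1.7676] 0.03469878811526059 shift [-0.1439 -0.0005  0.0009] turn [-0.0984 -0.1661 -0.2076]
```

Gripped, with the opening at about 36 mm. I'll lift and tilt a little, logging joint/pose pairs to fit the kinematics, because a horizontal tool needs a wrist flip.

>>> {"api": "arm_command", "payload": {
  "plan": [
    [[-0.02, 0, 0, 0, 0, 0, 0.02], [-0.035, 0, 0, 0, 0, 0, 0.02], [-0.035, 0, 0, 0, 0, 0, 0.02], [-0.035, 0, 0, 0, 0, 0, 0.02], [-0.035, 0, 0, 0, 0, 0, 0.02], [-0.035, 0, 0, 0, 0, 0, 0.02], [-0.035, 0, 0, 0, 0, 0, 0.02], [-0.03, 0, 0, 0, 0, 0, 0.02], [0, 0, 0, 0, 0, 0, 0.02]]
  ]
}}

```text
t: 16.38
tool_pos: [0.4455, 0.2674, 0.2689]
tool_rot: [1.906, 0.516, -1.935]
contact_force: [1.2, -0.0, -0.1]
opening: 0.0352
```

```bash
cat > lg.py <<'E'
from h import *
import json
o=ctrl.get_obs(); T=tool(); open('log.txt','a').write(json.dumps([list(o['q']),T.tolist()])+'\n')
print(o['t'],'q',o['q'],'p',T[:3,3],'F',o['contact_force'],'open',o['opening'])
E
python3 lg.py
```

```text
16.3833 q [ 0.3994 -0.2112  1.7999 -0.0039  1.5681  1.4397] p [0.4455 0.2674 0.2689] F [ 1.2436 -0.0142 -0.1082] open 0.03518537721858258
```

>>> {"api": "arm_command", "payload": {
  "plan": [
    [[0, 0, 0, 0, 5, 0, 0.02], [0, 0, 0, 0, 6, 0, 0.02], [0, 0, 0, 0, 6, 0, 0.02], [0, 0, 0, 0, 5, 0, 0.02], [0, 0, 0, 0, 0, 0, 0.02]]
  ]
}}

```text
t: 16.8
tool_pos: [0.4461, 0.2676, 0.2655]
tool_rot: [2.3, 0.623, -1.554]
contact_force: [-0.2, -1.1, -3.0]
opening: 0.0354
```

```bash
python3 lg.py
```

```text
16.8 q [ 0.365  -0.4921  2.0518  0.0635  1.2053  1.3933] p [0.4461 0.2676 0.2655] F [-0.1701 -1.0639 -3.0482] open 0.03536838436216427
```

>>> {"api": "arm_command", "payload": {
  "plan": [
    [[0, 0, 0, 0, 0, -5, 0.02], [0, 0, 0, 0, 0, -6, 0.02], [0, 0, 0, 0, 0, -6, 0.02], [0, 0, 0, 0, 0, -5, 0.02], [0, 0, 0, 0, 0, 0, 0.02]]
  ]
}}

```text
t: 17.22
tool_pos: [0.4418, 0.2684, 0.2603]
tool_rot: [2.257, 1.144, -1.728]
contact_force: [0.5, 0.6, -2.0]
opening: 0.0348
```

```bash
python3 lg.py; cat > fit.py <<'E'
import numpy as np, json
from scipy.optimize import least_squares
from scipy.spatial.transform import Rotation as R
L=[json.loads(l) for l in open('log.txt')]
old=[([0.993,.0534,1.6143,0,1.476,-.119],[.2764,.5599,.2301]),([-.1748,.0357,1.6279,.0019,1.4679,-1.2957],[.6201,-.0336,.2328]),
([-.1356,.1477,1.7709,.0023,1.2021,-1.2698],[.6139,-.0083,.0825]),([.4262,-.165,1.8684,.0023,1.4746,1.2844],[.435,.2797,.2038]),
([.3956,-.0595,1.9443,.0019,1.2493,1.4207],[.4577,.2721,.1047]),([-0.1338,0.1623,1.785,-0.0025,1.1977,-1.2665],[.6044,-.0072,.0661])]
ax=lambda a,t:R.from_euler(a,t).as_matrix()
def fk(q,x):
    a1,y1,h,v2x,v2z,v3x,v3z,v4y,L6=x
    A=ax('z',q[0]); B=A@ax('y',q[1]); C=A@ax('y',q[1]+q[2]); D=C@ax('z',q[3]); E=D@ax('y',q[4]); F=E@ax('z',q[5])
    return A@[a1,y1,h]+B@[v2x,0,v2z]+C@[v3x,0,v3z]+D@[0,v4y,0]+E@[0,0,L6], F
P=[(q,np.array(p)) for q,p in old]+[(l[0],np.array(l[1])[:3,3]) for l in L]
x0=[0,.04,.2,0,.35,0,.35,.04,.25]
s=least_squares(lambda x:np.concatenate([1000*(fk(q,x)[0]-p) for q,p in P]+[.3*np.array(x-np.array(x0))*10]),x0)
X=s.x
# constant tool rotation
C=[fk(l[0],X)[1].T@np.array(l[1])[:3,:3] for l in L]
if __name__=='__main__':
    np.set_printoptions(precision=4,suppress=True); print(X); print([1000*(fk(q,X)[0]-p) for q,p in P])
    for c in C: print(c.round(3).tolist())
E
python3 fit.py
```

```text
17.2167 q [ 0.1245 -0.4203  2.0428  0.524   1.3768  1.0153] p [0.4418 0.2684 0.2603] F [ 0.5032  0.5996 -2.0376] open 0.034822137889773695
[ 0.      0.0741  0.238  -0.0001  0.4265  0.0958  0.61    0.0001  0.2795]
[array([ 0.0668, -0.0306, -0.0448]), array([-0.0166, -0.0219,  0.0566]), array([-0.015 ,  0.0375, -0.0122]), array([-0.027 , -0.015 , -0.0048]), array([0.04  , 0.0179, 0.051 ]), array([ 0.0033,  0.059 , -0.0283]), array([0.0138, 0.0075, 0.003 ]), array([-0.0001,  0.0024, -0.0251]), array([-0.0033, -0.0002,  0.0043])]
[[0.0, -1.0, -0.0], [0.0, 0.0, -1.0], [1.0, 0.0, 0.0]]
[[0.0, -1.0, -0.0], [0.0, 0.0, -1.0], [1.0, 0.0, 0.0]]
[[-0.0, -1.0, -0.0], [0.0, 0.0, -1.0], [1.0, -0.0, 0.0]]
```

Kinematics fit to 0.06 mm. Next I'll solve for the horizontal pose under the probe.

```bash
cat > ik.py <<'E'
from fit import *
lo=np.array([-3.01,-1.01,.06,-1.02,.09,-3.14]);hi=np.array([3.01,2.22,2.58,4.17,2.62,3.14]); C0=C[0]
def FK(q): p,F=fk(q,X); return p,F@C0
def goal(p,psi):
    x=np.array([np.cos(psi),np.sin(psi),0]); z=np.array([0,0,-1.]); return np.array(p),np.column_stack([x,np.cross(z,x),z])
def ik(p,Rm,q0):
    def f(q): a,b=FK(q); return np.concatenate([20*(a-p),R.from_matrix(b.T@Rm).as_rotvec()])
    s=least_squares(f,np.clip(q0,lo+.01,hi-.01),bounds=(lo+.005,hi-.005)); return s.x,np.linalg.norm(s.fun)
E
python3 - <<'E'
from ik import *
np.set_printoptions(precision=2,suppress=True)
pr=np.array([.55,-.1905])
for d in range(-100,60,20):
    psi=np.radians(d); u=np.array([np.cos(psi),np.sin(psi)])
    for z in (.14,.194):
        best=[]
        for q4 in (0,1.5,3.1,4):
          for q1 in (-.8,0,.5):
            for q6 in(-1.7,1.4):
              p,Rm=goal([*(pr+.012*u),z],psi); q,e=ik(p,Rm,[q1,0,1.8,q4,.8,q6])
              if e<1e-4: best.append(q)
        u_=[]
        for q in best:
            if not any(np.abs(q-v).max()<.05 for v in u_): u_.append(q)
        print(d,z,*u_)
E
```

```text
-100 0.14
-100 0.194
-80 0.14
-80 0.194
-60 0.14
-60 0.194
-40 0.14 [-0.27  0.03  2.4   3.68  0.93 -1.92]
-40 0.194 [-0.27 -0.16  2.43  3.76  0.8  -2.03]
-20 0.14 [-0.56 -0.05  2.48  2.87  0.88 -1.39]
-20 0.194 [-0.56 -0.26  2.51  2.81  0.7  -1.32]
0 0.14 [-0.81  0.02  2.41  2.19  1.11 -1.01]
0 0.194 [-0.81 -0.18  2.44  2.12  1.01 -0.85]
20 0.14 [-0.94  0.16  2.25  1.78  1.38 -0.86]
20 0.194 [-0.94  0.01  2.27  1.76  1.36 -0.73]
40 0.14 [-0.96  0.32  2.04  1.51  1.63 -0.8 ]
40 0.194 [-0.96  0.2   2.06  1.52  1.64 -0.69]
```

```bash
cat > plan.py <<'E'
from ik import *
from station import ctrl
import sys
def rows(qa,qb,N,show=True):
    out=[]; p,r=FK(qa)
    for i in range(1,N+1):
        P,Q=FK(qa+(qb-qa)*i/N); d=r.T@(P-p); t=np.degrees(R.from_matrix(r.T@Q).as_rotvec()); out.append((d,t,P)); p,r=P,Q
    return out
if __name__=='__main__':
    np.set_printoptions(precision=3,suppress=True)
    tx,ty,tz,psi,N,k=[float(v) for v in sys.argv[1:7]]
    q0=np.array(ctrl.get_obs()['q']); p,Rm=goal([tx,ty,tz],np.radians(psi))
    qb,e=ik(p,Rm,q0 if len(sys.argv)>7 else [-.7,-.1,2.4,2.2,1,-1]); print('t',ctrl.get_obs()['t'],'q',q0,'now',FK(q0)[0],'goal q',qb,'err',e)
    for i,(d,t,P) in enumerate(rows(q0,qb,int(N))):
        if i<k: print([round(float(v),4) for v in d]+[round(float(v),1) for v in t], P, round(float(np.linalg.norm(t)),1))
E
python3 plan.py .44 -.19 .15 0 26 26
```

```text
t 17.2167 q [ 0.125 -0.42   2.043  0.524  1.377  1.015] now [0.442 0.268 0.26 ] goal q [-1.208 -0.146  2.575  1.798  1.443 -0.882] err 0.12019259646665136
[0.0039, 0.0154, 0.0061, -0.2, 1.2, -2.0] [0.446 0.256 0.249] 2.3
[0.0024, 0.0152, 0.006, -0.2, 1.5, -1.9] [0.451 0.244 0.239] 2.4
[0.0009, 0.015, 0.006, -0.3, 1.8, -1.7] [0.455 0.232 0.23 ] 2.5
[-0.0006, 0.0147, 0.0059, -0.3, 2.1, -1.5] [0.46  0.219 0.221] 2.6
[-0.002, 0.0144, 0.0057, -0.3, 2.4, -1.3] [0.464 0.206 0.213] 2.8
[-0.0034, 0.0142, 0.0055, -0.3, 2.7, -1.1] [0.468 0.193 0.206] 2.9
[-0.0047, 0.0139, 0.0052, -0.4, 2.9, -0.8] [0.472 0.179 0.2  ] 3.0
[-0.006, 0.0137, 0.0049, -0.4, 3.1, -0.5] [0.476 0.165 0.195] 3.2
[-0.0072, 0.0135, 0.0046, -0.5, 3.3, -0.2] [0.48 0.15 0.19] 3.3
[-0.0083, 0.0134, 0.0042, -0.6, 3.5, 0.1] [0.484 0.135 0.185] 3.5
[-0.0094, 0.0134, 0.0038, -0.7, 3.6, 0.4] [0.487 0.119 0.181] 3.7
[-0.0104, 0.0133, 0.0034, -0.7, 3.6, 0.8] [0.49  0.103 0.178] 3.8
[-0.0114, 0.0134, 0.0029, -0.8, 3.7, 1.1] [0.493 0.085 0.175] 4.0
[-0.0122, 0.0135, 0.0025, -0.9, 3.7, 1.5] [0.495 0.067 0.172] 4.1
[-0.013, 0.0137, 0.002, -1.0, 3.7, 1.9] [0.497 0.048 0.17 ] 4.3
[-0.0137, 0.014, 0.0016, -1.1, 3.6, 2.2] [0.498 0.029 0.168] 4.4
[-0.0143, 0.0143, 0.0013, -1.2, 3.6, 2.6] [0.498 0.008 0.166] 4.6
[-0.0149, 0.0147, 0.001, -1.3, 3.4, 2.9] [ 0.497 -0.012  0.164] 4.7
[-0.0153, 0.0152, 0.0007, -1.4, 3.3, 3.2] [ 0.494 -0.034  0.163] 4.8
[-0.0157, 0.0157, 0.0005, -1.6, 3.1, 3.5] [ 0.491 -0.056  0.161] 5.0
[-0.016, 0.0163, 0.0004, -1.7, 2.9, 3.8] [ 0.486 -0.078  0.16 ] 5.1
[-0.0163, 0.0169, 0.0004, -1.8, 2.7, 4.1] [ 0.48  -0.101  0.158] 5.2
[-0.0164, 0.0175, 0.0005, -1.9, 2.4, 4.4] [ 0.473 -0.123  0.156] 5.3
[-0.0165, 0.0182, 0.0007, -2.0, 2.2, 4.6] [ 0.464 -0.146  0.154] 5.5
[-0.0165, 0.0188, 0.0009, -2.1, 1.9, 4.8] [ 0.453 -0.169  0.152] 5.6
[-0.0165, 0.0194, 0.0013, -2.2, 1.6, 5.0] [ 0.441 -0.191  0.15 ] 5.7
```

```bash
python3 plan.py .55 -.10 .16 10 24 24
```

```text
t 17.2167 q [ 0.125 -0.42   2.043  0.524  1.377  1.015] now [0.442 0.268 0.26 ] goal q [-0.735 -0.137  2.497  2.075  1.124 -0.907] err 6.657432991299461e-13
[0.0065, 0.0069, -0.0001, -1.2, 2.0, -2.6] [0.447 0.267 0.252] 3.5
[0.005, 0.0077, -0.0003, -1.1, 2.3, -2.3] [0.452 0.264 0.245] 3.5
[0.0035, 0.0084, -0.0004, -1.1, 2.6, -2.0] [0.458 0.261 0.239] 3.5
[0.0021, 0.0091, -0.0005, -1.1, 2.9, -1.7] [0.464 0.257 0.234] 3.5
[0.0006, 0.0099, -0.0006, -1.0, 3.2, -1.3] [0.472 0.252 0.229] 3.6
[-0.0008, 0.0106, -0.0007, -1.0, 3.4, -1.0] [0.479 0.246 0.225] 3.7
[-0.0022, 0.0113, -0.0008, -1.0, 3.5, -0.6] [0.487 0.238 0.222] 3.7
[-0.0035, 0.012, -0.0008, -1.0, 3.7, -0.2] [0.496 0.229 0.219] 3.8
[-0.0048, 0.0128, -0.0009, -1.0, 3.8, 0.3] [0.504 0.219 0.217] 3.9
[-0.006, 0.0136, -0.0009, -1.0, 3.8, 0.7] [0.513 0.207 0.215] 4.0
[-0.0071, 0.0144, -0.0008, -1.0, 3.8, 1.1] [0.522 0.194 0.213] 4.1
[-0.0082, 0.0152, -0.0007, -1.1, 3.8, 1.5] [0.53  0.179 0.211] 4.2
[-0.0091, 0.016, -0.0005, -1.1, 3.7, 1.9] [0.538 0.162 0.209] 4.3
[-0.01, 0.0169, -0.0003, -1.1, 3.5, 2.3] [0.546 0.144 0.207] 4.4
[-0.0108, 0.0178, -0.0, -1.2, 3.4, 2.7] [0.552 0.125 0.204] 4.5
[-0.0115, 0.0186, 0.0004, -1.2, 3.2, 3.1] [0.558 0.104 0.202] 4.6
[-0.0122, 0.0195, 0.0009, -1.3, 3.0, 3.4] [0.563 0.081 0.199] 4.7
[-0.0127, 0.0204, 0.0014, -1.3, 2.7, 3.7] [0.566 0.058 0.195] 4.8
[-0.0132, 0.0212, 0.0021, -1.3, 2.4, 4.0] [0.568 0.033 0.191] 4.9
[-0.0136, 0.022, 0.0029, -1.4, 2.1, 4.3] [0.568 0.008 0.186] 5.0
[-0.0139, 0.0227, 0.0038, -1.4, 1.8, 4.5] [ 0.567 -0.019  0.181] 5.1
[-0.0141, 0.0234, 0.0048, -1.5, 1.4, 4.7] [ 0.563 -0.046  0.174] 5.1
[-0.0143, 0.024, 0.0059, -1.5, 1.1, 4.9] [ 0.558 -0.073  0.168] 5.2
[-0.0144, 0.0245, 0.0071, -1.6, 0.7, 5.0] [ 0.55 -0.1   0.16] 5.3
```

>>> {"api": "arm_command", "payload": {
  "plan": [
    [[0.0065, 0.0069, 0, -1.2, 2.0, -2.6, 0.02], [0.005, 0.0077, 0, -1.1, 2.3, -2.3, 0.02], [0.0035, 0.0084, 0, -1.1, 2.6, -2.0, 0.02], [0.002, 0.0091, -0.0005, -1.1, 2.9, -1.7, 0.02], [0.0006, 0.0099, -0.0006, -1.0, 3.2, -1.3, 0.02], [-0.0008, 0.0106, -0.0007, -1.0, 3.4, -1.0, 0.02], [-0.0022, 0.0113, -0.0008, -1.0, 3.5, -0.6, 0.02], [-0.0035, 0.012, -0.0008, -1.0, 3.7, -0.2, 0.02], [-0.0048, 0.0128, -0.0009, -1.0, 3.8, 0.3, 0.02], [-0.006, 0.0136, -0.0009, -1.0, 3.8, 0.7, 0.02], [-0.0071, 0.0144, -0.0008, -1.0, 3.8, 1.1, 0.02], [-0.0082, 0.0152, -0.0007, -1.1, 3.8, 1.5, 0.02]]
  ]
}}

```text
t: 18.22
tool_pos: [0.5331, 0.1782, 0.2018]
tool_rot: [-2.551, -1.388, 0.761]
contact_force: [-0.0, -0.5, -1.9]
opening: 0.0348
```

```bash
python3 plan.py .55 -.10 .165 10 14 14; python3 lg.py
```

```text
t 18.2167 q [-0.304 -0.251  2.263  1.302  1.245  0.027] now [0.533 0.178 0.202] goal q [-0.735 -0.157  2.5    2.068  1.116 -0.89 ] err 1.2788830315109178e-12
[-0.0083, 0.0133, -0.001, -0.9, 3.1, 1.8] [0.54  0.164 0.201] 3.7
[-0.0089, 0.0139, -0.0009, -0.9, 3.0, 2.0] [0.546 0.149 0.2  ] 3.8
[-0.0095, 0.0146, -0.0007, -0.9, 2.9, 2.3] [0.552 0.132 0.199] 3.8
[-0.0099, 0.0152, -0.0005, -1.0, 2.8, 2.6] [0.557 0.115 0.198] 3.9
[-0.0104, 0.0159, -0.0002, -1.0, 2.6, 2.8] [0.561 0.096 0.196] 4.0
[-0.0108, 0.0166, 0.0001, -1.0, 2.5, 3.0] [0.565 0.077 0.195] 4.0
[-0.0111, 0.0172, 0.0005, -1.1, 2.3, 3.2] [0.567 0.057 0.192] 4.1
[-0.0114, 0.0178, 0.001, -1.1, 2.1, 3.4] [0.569 0.036 0.19 ] 4.2
[-0.0116, 0.0185, 0.0015, -1.1, 1.9, 3.6] [0.569 0.014 0.187] 4.2
[-0.0118, 0.019, 0.0021, -1.2, 1.6, 3.8] [ 0.568 -0.008  0.184] 4.3
[-0.012, 0.0196, 0.0028, -1.2, 1.4, 3.9] [ 0.566 -0.031  0.18 ] 4.3
[-0.0121, 0.0201, 0.0035, -1.2, 1.2, 4.1] [ 0.562 -0.054  0.175] 4.4
[-0.0121, 0.0205, 0.0042, -1.3, 0.9, 4.2] [ 0.557 -0.077  0.17 ] 4.4
[-0.0122, 0.0209, 0.0051, -1.3, 0.7, 4.3] [ 0.55  -0.1    0.165] 4.5
18.2167 q [-0.3038 -0.2505  2.2634  1.3018  1.245   0.0269] p [0.5331 0.1782 0.2018] F [-0.0283 -0.4995 -1.8589] open 0.03475310319062268
```

>>> {"api": "arm_command", "payload": {
  "plan": [
    [[-0.0083, 0.0133, -0.001, -0.9, 3.1, 1.8, 0.02], [-0.0089, 0.0139, -0.0009, -0.9, 3.0, 2.0, 0.02], [-0.0095, 0.0146, -0.0007, -0.9, 2.9, 2.3, 0.02], [-0.0099, 0.0152, -0.0005, -1.0, 2.8, 2.6, 0.02], [-0.0104, 0.0159, 0, -1.0, 2.6, 2.8, 0.02], [-0.0108, 0.0166, 0, -1.0, 2.5, 3.0, 0.02], [-0.0111, 0.0172, 0.0005, -1.1, 2.3, 3.2, 0.02], [-0.0114, 0.0178, 0.001, -1.1, 2.1, 3.4, 0.02], [-0.0116, 0.0185, 0.0015, -1.1, 1.9, 3.6, 0.02], [-0.0118, 0.019, 0.002, -1.2, 1.6, 3.8, 0.02]]
  ]
}}

```text
t: 19.05
tool_pos: [0.5685, -0.0096, 0.1726]
tool_rot: [-2.992, -0.695, 0.151]
contact_force: [0.6, 0.2, -2.4]
opening: 0.0349
```

```bash
python3 plan.py .55 -.09 .16 10 5 5; python3 lg.py
```

```text
t 19.05 q [-0.612 -0.165  2.43   1.842  1.14  -0.646] now [ 0.568 -0.01   0.173] goal q [-0.71  -0.151  2.509  2.096  1.107 -0.914] err 1.6432515385908467e-11
[-0.0085, 0.0132, 0.0013, -0.8, 1.4, 3.0] [ 0.566 -0.025  0.171] 3.4
[-0.0087, 0.0136, 0.0017, -0.9, 1.2, 3.1] [ 0.564 -0.041  0.169] 3.5
[-0.0088, 0.0141, 0.0022, -0.9, 1.1, 3.2] [ 0.56  -0.057  0.166] 3.5
[-0.009, 0.0145, 0.0027, -0.9, 0.9, 3.3] [ 0.555 -0.074  0.163] 3.5
[-0.0091, 0.0148, 0.0032, -0.9, 0.7, 3.4] [ 0.55 -0.09  0.16] 3.6
19.05 q [-0.6124 -0.1652  2.4299  1.8418  1.14   -0.6457] p [ 0.5685 -0.0096  0.1726] F [ 0.6273  0.2054 -2.4237] open 0.034867811519300164
```

>>> {"api": "arm_command", "payload": {
  "plan": [
    [[-0.0085, 0.0132, 0, -0.8, 1.4, 3.0, 0.02], [-0.0087, 0.0136, 0.001, -0.9, 1.2, 3.1, 0.02], [-0.0088, 0.0141, 0.002, -0.9, 1.1, 3.2, 0.02], [-0.009, 0.0145, 0.002, -0.9, 0.9, 3.3, 0.02], [-0.0091, 0.0148, 0.003, -0.9, 0.7, 3.4, 0.02], [0, 0, 0, 0, 0, 0, 0.02], [0, 0, 0, 0, 0, 0, 0.02]]
  ]
}}

```text
t: 19.63
tool_pos: [0.5503, -0.0892, 0.1542]
tool_rot: [-3.128, -0.275, 0.032]
contact_force: [0.3, -0.3, -2.2]
opening: 0.0348
```

```bash
cat > pose.py <<'E'
from ik import *
from station import ctrl
import sys
np.set_printoptions(precision=4,suppress=True)
x,y,z,psi=map(float,sys.argv[1:5]); o=ctrl.get_obs(); p,r=np.array(o['tool_pos']),R.from_rotvec(o['tool_rot']).as_matrix()
P,Q=goal([x,y,z],np.radians(psi))
print(o['t'],'p',p,'F',o['contact_force'],'open',o['opening'],'shift',r.T@(P-p),'turn',np.degrees(R.from_matrix(r.T@Q).as_rotvec()),'tilt',np.degrees(np.arccos(-r[2,2])),'az',np.degrees(np.arctan2(r[1,0],r[0,0])))
E
python3 pose.py .55 -.09 .16 10
python3 - <<'E'
from h import *
im=shot('wrist','w_e.png'); T=tool()
for t in ('probe_tip','spacer_mouth','spacer'):
    for r in mark_of('wrist',t)[:3]: w=W('wrist',r['at']); print(t,round(r['conf'],2),w,T[:3,:3].T@(w-T[:3,3]),proj('wrist',w).round())
E
```

```text
19.6333 p [ 0.5503 -0.0892  0.1542] F [ 0.2937 -0.3265 -2.1691] open 0.034829714545932276 shift [-0.0005  0.0008 -0.0058] turn [-0.1815  1.167   0.0506] tilt 1.1809845923299167 az 10.052461454054209
probe_tip 0.69 [ 0.5488 -0.1897  0.1902] [-0.0198  0.0987 -0.036 ] [548. 217.]
spacer_mouth 0.69 [ 0.5397 -0.093   0.1826] [-0.0117  0.002  -0.0282] [280. 230.]
spacer 0.74 [ 0.5567 -0.0892  0.1557] [ 0.0062  0.0013 -0.0017] [278. 270.]
```

View pics/w_e.png

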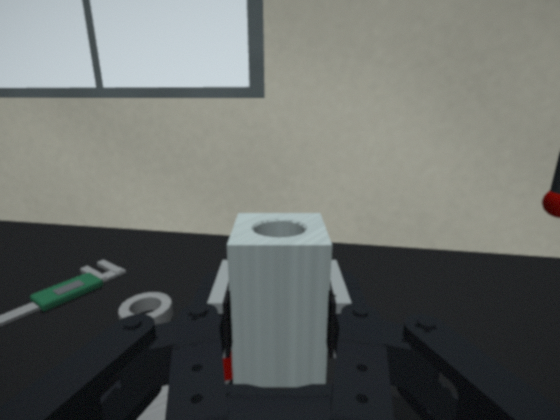

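The hole faces up, with its mouth at pixel (280,230), and the red probe ball is at the right edge at about (555,204). I'll go down a bit, straighten, and shift under the probe.

>>> {"api": "arm_command", "payload": {
  "plan": [
    [[0, 0, 0.006, 0, 1.1, 0, 0.02], [0, 0.005, 0.006, 0, 0, 0, 0.02], [-0.001, 0.015, 0, 0, 0, 0, 0.02], [-0.002, 0.015, 0, 0, 0, 0, 0.02], [-0.002, 0.015, 0, 0, 0, 0, 0.02], [-0.002, 0.01, 0, 0, 0, 0, 0.02], [0, 0, 0, 0, 0, 0, 0.02], [0, 0, 0, 0, 0, 0, 0.02]]
  ]
}}

```text
t: 20.5
tool_pos: [0.5578, -0.1493, 0.1459]
tool_rot: [3.125, 0.295, 0.006]
contact_force: [0.1, 0.5, -1.6]
opening: 0.0346
```

```bash
python3 pose.py .5606 -.188 .142 10
cat > ww.py <<'E'
from h import *
import sys
im=shot('wrist','w_%s.png'%sys.argv[1]); T=tool()
for t in ('probe_tip','spacer_mouth'):
    for r in mark_of('wrist',t)[:3]: w=W('wrist',r['at']); print(t,round(r['conf'],2),w,T[:3,:3].T@(w-T[:3,3]),proj('wrist',w).round())
E
python3 ww.py f
```

```text
20.5 p [ 0.5578 -0.1493  0.1459] F [ 0.0846  0.5457 -1.5537] open 0.034635151260769034 shift [-0.0045  0.0386  0.004 ] turn [ 0.1688 -0.2004  0.7871] tilt 0.26199605854352015 az 10.787348387991834
probe_tip 0.58 [ 0.5482 -0.1906  0.1919] [-0.0171  0.039  -0.0457] [384. 187.]
spacer_mouth 0.63 [ 0.5481 -0.1553  0.1764] [-0.0106  0.0043 -0.0303] [289. 220.]
```

>>> {"api": "arm_command", "payload": {
  "plan": [
    [[-0.001, 0.013, 0.002, 0, 0, 0.4, 0.02], [-0.002, 0.013, 0.002, 0, 0, 0.3, 0.02], [-0.002, 0.011, 0, 0, 0, 0, 0.02], [0, 0, 0, 0, 0, 0, 0.02], [0, 0, 0, 0, 0, 0, 0.02]]
  ]
}}

```text
t: 21.07
tool_pos: [0.5593, -0.1873, 0.1409]
tool_rot: [3.128, 0.279, 0.004]
contact_force: [0.1, -0.1, -2.1]
opening: 0.0355
```

```bash
python3 pose.py .5606 -.188 .142 10; python3 ww.py g; python3 tip.py g | grep probe; python3 - <<'E'
import cv2,numpy as np
a=cv2.imread('pics/w_g.png')[90:340,190:380]; t=cv2.imread('pics/side_g.png')[70:190,250:350]
cv2.imwrite('pics/z4.png',np.hstack([cv2.resize(a,(456,600),interpolation=2),cv2.resize(t,(340,600),interpolation=2)]))
E
```

```text
21.0667 p [ 0.5593 -0.1873  0.1409] F [ 0.1028 -0.1113 -2.0574] open 0.03554332271303468 shift [ 0.0012  0.001  -0.0011] turn [ 0.1046 -0.1496  0.2034] tilt 0.18251252735745782 az 10.203526337184629
probe_tip 0.65 [ 0.5469 -0.1932  0.1874] [-0.0132  0.0036 -0.0463] [286. 183.]
spacer_mouth 0.78 [ 0.5439 -0.1915  0.1718] [-0.0159  0.0013 -0.0307] [282. 225.]
side probe_tip 0.45 [ 0.5456 -0.1899  0.1924] [295.  115.5]
top probe_tip 0.44 [ 0.5501 -0.1936  0.1927] [429.4 200.5]
```

View pics/z4.png

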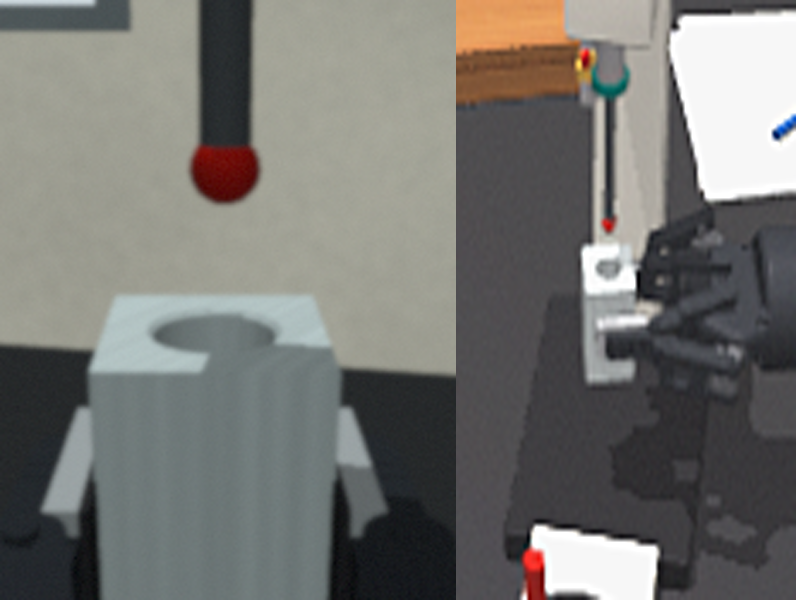

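```bash
python3 - <<'E'
from h import *
T=tool(); f=lambda w:(w,T[:3,:3].T@(w-T[:3,3]))
print('side ball',f(atz('side',(295-.3,115.2-.1),.1955)),'side hole',f(atz('side',(294.7-.3,123.6-.1),.1715)))
im=cv2.imread('pics/side_g.png').astype(int); m=(im[:,:,2]-im[:,:,1]>60); m[:100]=0;m[130:]=0;m[:,:280]=0;m[:,310:]=0
ys,xs=np.nonzero(m); print(xs.mean(),ys.mean(),len(xs)); print(f(atz('side',(xs.mean(),ys.mean()),.1955)))
im=cv2.imread('pics/top_g.png').astype(int); m=(im[:,:,2]-im[:,:,1]>60); m[:180]=0;m[220:]=0;m[:,:400]=0;m[:,450:]=0
ys,xs=np.nonzero(m); print(len(xs), xs.mean() if len(xs) else 0, ys.mean() if len(xs) else 0)
if len(xs): print(f(atz('top',(xs.mean(),ys.mean()),.1955)))
M=c2w('wrist')
for uv,y in (((283.75,161.7),.1955),((278.75,228.75),.1715)):
    print('wrist',f(atz('wrist',uv,y,M)))
# wrist ray vs plane x_tool=-.0119
for uv in ((283.75,161.7),(278.75,228.75)):
    o,d=ray('wrist',uv,M); o=T[:3,:3].T@(o-T[:3,3]); d=T[:3,:3].T@d; print(o+d*(-.0119-o[0])/d[0])
E
```

```text
side ball (array([ 0.5463, -0.1875,  0.1955]), array([-0.0129, -0.0008, -0.0544])) side hole (array([ 0.5466, -0.1847,  0.1715]), array([-0.0121, -0.0036, -0.0304]))
294.2857142857143 114.42857142857143 7
(array([ 0.5476, -0.1902,  0.1955]), array([-0.0121,  0.0021, -0.0544]))
6 427.6666666666667 201.33333333333334
(array([ 0.5478, -0.1885,  0.1955]), array([-0.0116,  0.0005, -0.0544]))
wrist (array([ 0.546 , -0.1915,  0.1955]), array([-0.0139,  0.0031, -0.0544]))
wrist (array([ 0.5405, -0.1907,  0.1715]), array([-0.0192,  0.0013, -0.0305]))
[-0.0119  0.0031 -0.0541]
[-0.0119  0.0013 -0.0278]
```

Relative offset from side and wrist views: the ball is +2 mm in tool y from the hole and about 0 in x. I'll correct that and rise slowly.

>>> {"api": "arm_command", "payload": {
  "plan": [
    [[0, 0.002, 0, 0, 0, 0, 0.02], [0, 0, -0.004, 0, 0, 0, 0.02], [0, 0, -0.004, 0, 0, 0, 0.02], [0, 0, -0.004, 0, 0, 0, 0.02], [0, 0, -0.003, 0, 0, 0, 0.02], [0, 0, 0, 0, 0, 0, 0.02], [0, 0, 0, 0, 0, 0, 0.02]]
  ]
}}

```text
t: 22.3
tool_pos: [0.5597, -0.1882, 0.1584]
tool_rot: [3.126, 0.281, 0.006]
contact_force: [-0.3, -0.6, -2.4]
opening: 0.0351
```

```bash
python3 pose.py .5596 -.1893 .157 10; python3 ww.py h;  python3 tip.py h | grep probe; python3 - <<'E'
import cv2,numpy as np
a=cv2.imread('pics/w_h.png')[90:340,190:380]; t=cv2.imread('pics/side_h.png')[70:190,250:350]
cv2.imwrite('pics/z5.png',np.hstack([cv2.resize(a,(456,600),interpolation=2),cv2.resize(t,(340,600),interpolation=2)]))
E
```

```text
22.3 p [ 0.5597 -0.1882  0.1584] F [-0.3112 -0.6498 -2.3657] open 0.03505470588934321 shift [-0.0003  0.001   0.0014] turn [ 0.1655 -0.2072  0.2841] tilt 0.2652317522063163 az 10.284386790881703
probe_tip 0.95 [ 0.5488 -0.193   0.1887] [-0.0115  0.0028 -0.0303] [283. 222.]
spacer_mouth 0.84 [ 0.5499 -0.1915  0.1866] [-0.0102  0.0015 -0.0283] [279. 225.]
side probe_tip 0.59 [ 0.5461 -0.1878  0.1975] [294.8 114.4]
top probe_tip 0.52 [ 0.5519 -0.1921  0.1923] [428.6 199.7]
```

View pics/z5.png

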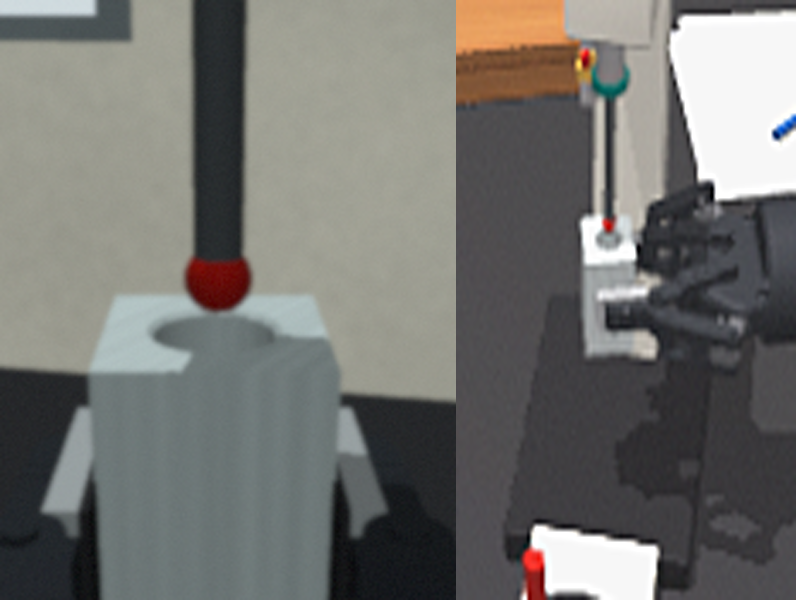

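>>> {"api": "arm_command", "payload": {
  "plan": [
    [[0, 0.001, 0, 0, 0, 0, 0.02], [0, 0, -0.003, 0, 0, 0, 0.02], [0, 0, -0.003, 0, 0, 0, 0.02], [0, 0, -0.003, 0, 0, 0, 0.02], [0, 0, 0, 0, 0, 0, 0.02], [0, 0, 0, 0, 0, 0, 0.02]]
  ]
}}

```text
t: 23.45
tool_pos: [0.5599, -0.1893, 0.168]
tool_rot: [3.127, 0.282, 0.006]
contact_force: [0.2, 0.5, -2.5]
opening: 0.0352
```

```bash
python3 pose.py .5596 -.1893 .167 10; python3 ww.py i; python3 - <<'E'
import cv2,numpy as np
a=cv2.imread('pics/w_i.png')[90:340,190:380]
cv2.imwrite('pics/z6.png',cv2.resize(a,(456,600),interpolation=2))
E
```

```text
23.45 p [ 0.5599 -0.1893  0.168 ] F [ 0.2255  0.5251 -2.5389] open 0.03523998566350784 shift [-0.0003 -0.      0.001 ] turn [ 0.1211 -0.1982  0.2891] tilt 0.23222249689053212 az 10.289316604340984
probe_tip 0.77 [ 0.549  -0.1899  0.1891] [-0.0108 -0.0014 -0.0211] [272. 243.]
probe_tip 0.68 [ 0.5497 -0.193   0.198 ] [-0.0106  0.0018 -0.03  ] [280. 222.]
spacer_mouth 0.98 [ 0.546  -0.1917  0.1951] [-0.014  -0.0001 -0.0271] [275. 231.]
```

View pics/z6.png

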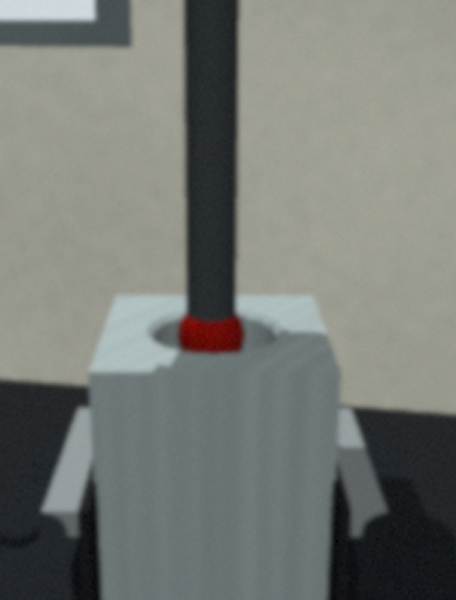

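The ball is inside the mouth and laterally centred (211 vs 214), with no side force. I'll continue up.

>>> {"api": "arm_command", "payload": {
  "plan": [
    [[0, 0, -0.003, 0, 0, 0, 0.02], [0, 0, -0.003, 0, 0, 0, 0.02], [0, 0, -0.003, 0, 0, 0, 0.02], [0, 0, -0.003, 0, 0, 0, 0.02], [0, 0, -0.002, 0, 0, 0, 0.02], [0, 0, 0, 0, 0, 0, 0.02], [0, 0, 0, 0, 0, 0, 0.02]]
  ]
}}

```text
t: 24.18
tool_pos: [0.5597, -0.1891, 0.1831]
tool_rot: [3.128, 0.282, 0.005]
contact_force: [-0.1, 0.0, -2.2]
opening: 0.0354
```

```bash
python3 pose.py .5596 -.1893 .188 10
```

```text
24.1833 p [ 0.5597 -0.1891  0.1831] F [-0.0896  0.0161 -2.1866] open 0.035408107223256685 shift [-0.0001  0.0002 -0.0049] turn [ 0.0755 -0.182   0.2986] tilt 0.1970465832730631 az 10.298711896248324
```

>>> {"api": "arm_command", "payload": {
  "plan": [
    [[0, 0, -0.002, 0, 0, 0, 0.02], [0, 0, -0.002, 0, 0, 0, 0.02], [0, 0, 0, 0, 0, 0, 0.02], [0, 0, 0, 0, 0, 0, 0.02]]
  ]
}}

```text
t: 24.52
tool_pos: [0.5596, -0.189, 0.1874]
tool_rot: [3.128, 0.282, 0.005]
contact_force: [1.2, -0.7, -1.9]
opening: 0.0351
```

>>> {"api": "arm_command", "payload": {
  "plan": [
    [[0, 0, -0.001, 0, 0, 0, 0.02], [0, 0, -0.001, 0, 0, 0, 0.02], [0, 0, 0, 0, 0, 0, 0.02], [0, 0, 0, 0, 0, 0, 0.02]]
  ]
}}

```text
t: 24.85
tool_pos: [0.5596, -0.1889, 0.1893]
tool_rot: [3.128, 0.282, 0.004]
contact_force: [-0.2, 0.9, -2.1]
opening: 0.0349
```

>>> {"api": "arm_command", "payload": {
  "plan": [
    [[0, 0, -0.001, 0, 0, 0, 0.02], [0, 0, -0.001, 0, 0, 0, 0.02], [0, 0, 0, 0, 0, 0, 0.02], [0, 0, 0, 0, 0, 0, 0.02]]
  ]
}}

```text
t: 25.18
tool_pos: [0.5595, -0.1888, 0.1913]
tool_rot: [3.129, 0.282, 0.004]
contact_force: [-0.1, -0.6, -2.2]
opening: 0.035
```

>>> {"api": "arm_command", "payload": {
  "plan": [
    [[0, 0, -0.001, 0, 0, 0, 0.02], [0, 0, 0, 0, 0, 0, 0.02], [0, 0, 0, 0, 0, 0, 0.02]]
  ]
}}

```text
t: 25.43
tool_pos: [0.5593, -0.1887, 0.1916]
tool_rot: [-3.129, -0.282, -0.001]
contact_force: [0.4, -0.0, -1.5]
opening: 0.0354
```

>>> {"api": "arm_command", "payload": {
  "plan": [
    [[0, 0, -0.002, 0, 0, 0, 0.02], [0, 0, -0.001, 0, 0, 0, 0.02]]
  ]
}}

```text
t: 25.6
tool_pos: [0.559, -0.1886, 0.1927]
tool_rot: [-3.128, -0.28, 0.006]
contact_force: [2.1, -0.6, -6.7]
opening: 0.0351
```

```bash
python3 ww.py j >/dev/null; python3 pose.py .5596 -.1893 .195 10
```

```text
25.75 p [ 0.5589 -0.1885  0.1928] F [ 1.6309 -1.3955 -5.9207] open 0.034932365244539715 shift [ 0.0005  0.0009 -0.0022] turn [-0.0885  0.1677  0.2364] tilt 0.18962863559748905 az 10.236545692628455
```

>>> {"api": "arm_command", "payload": {
  "plan": [
    [[0.0003, 0.0003, -0.003, 0, 0, 0, 0.02], [0, 0, -0.003, 0, 0, 0, 0.02]]
  ]
}}

```text
t: 25.92
tool_pos: [0.5587, -0.1884, 0.1965]
tool_rot: [-3.126, -0.278, 0.013]
contact_force: [2.0, -1.9, -7.8]
opening: 0.0347
```

```bash
python3 ww.py k >/dev/null; python3 pose.py .5596 -.1893 .1955 10
```

```text
26.0667 p [ 0.5588 -0.1884  0.1968] F [ 2.5416 -2.5367 -9.8939] open 0.03486356030185457 shift [0.0006 0.0011 0.0013] turn [-0.1925  0.3983  0.1766] tilt 0.4423489508675148 az 10.177254420513353
```

>>> {"api": "arm_command", "payload": {
  "plan": [
    [[0.0003, 0.0005, 0.0005, 0, 0, 0, 0.02]]
  ]
}}

```text
t: 26.15
tool_pos: [0.559, -0.1885, 0.1958]
tool_rot: [-3.126, -0.279, 0.013]
contact_force: [0.5, -0.4, -9.3]
opening: 0.0352
```

```bash
for i in 1 2 3; do python3 ww.py l >/dev/null; python3 pose.py .5596 -.1893 .1955 10; done; python3 tip.py l | grep -v stand; python3 - <<'E'
import cv2,numpy as np
a=cv2.imread('pics/w_l.png')[90:340,190:380]; t=cv2.imread('pics/side_l.png')[70:230,230:340]
cv2.imwrite('pics/z7.png',np.hstack([cv2.resize(a,(380,500),interpolation=2),cv2.resize(t,(344,500),interpolation=2)]))
E
```

```text
26.3 p [ 0.559  -0.1885  0.1959] F [ 0.1961 -0.7046 -9.9102] open 0.034878836578171965 shift [0.0004 0.0009 0.0004] turn [-0.2204  0.4216  0.1988] tilt 0.4756937157111286 az 10.199641993089196
26.45 p [ 0.5591 -0.1885  0.196 ] F [ 0.4669 -0.6665 -8.687 ] open 0.035030771396575185 shift [0.0004 0.0008 0.0005] turn [-0.2078  0.4163  0.2025] tilt 0.46531478439450663 az 10.203237904977177
26.6 p [ 0.5591 -0.1886  0.1961] F [-0.0293 -0.9618 -9.2975] open 0.0352874905575604 shift [0.0004 0.0008 0.0006] turn [-0.1996  0.4097  0.1978] tilt 0.45570245315537816 az 10.198553472323704
side probe_tip 0.6 [ 0.5461 -0.1897  0.1964] [294.9 114.3]
side crank_knob 0.67 [ 0.5913 -0.0444  0.1017] [270.9 181.3]
side crank_knob 0.28 [ 0.568   0.4242 -0.0035] [255.3 393.5]
side wheel_axis 0.83 [ 0.5546 -0.0151  0.0575] [284.8 203.3]
top probe_tip 0.62 [ 0.5532 -0.1935  0.1956] [429.7 198.9]
top crank_knob 0.63 [ 0.5879 -0.0479  0.0999] [356.4 191.7]
top wheel_axis 0.73 [ 0.5609 -0.0185  0.0572] [342.2 205.6]
```

View pics/z7.png

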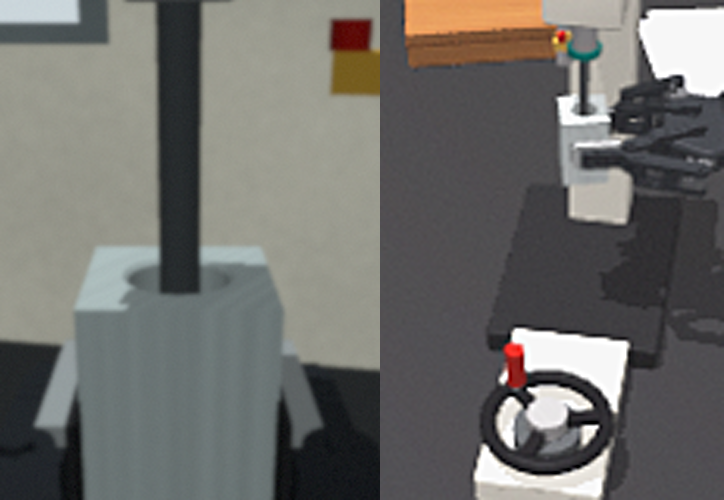

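Contact is stable: about 7 N on the probe spring, 4–5 mm pushed in, and the knob hasn't moved. Handing in.

```bash
python3 -c "
from h import *
print(finish_job()); o=ctrl.get_obs(); print(o['t'],o['tool_pos'],o['contact_force'],o['opening'])"
```

```text
the job is handed in; nothing more can be done
None
the job is handed in; nothing more can be done
```

The job is done and was handed in at about 26.7 s of the 72 s allowed. `finish_job` reports no verdict.

- **Quill:** I cranked the handwheel clockwise about 425° until it met its stop. The tangential force rose to about 34 N (driving it takes about 3 N), and the camera put the probe tip at about 0.19 m. The knob was still in the same place in the last pictures.
- **Spacer:** I took the farthest of the three blocks, at about (0.45, 0.27), and gripped it at 70 N. I turned it hole-up and checked that in the wrist picture, then raised it with the probe centred in the hole.
- **Final state:** The probe touched bottom at a tool height of about 0.1917 m, and I held at 0.196 m. The tool was tilted 0.5°, the grip opening was about 35 mm, and the probe load was about 7 N.
- **Other gauges:** I never went near the caliper, ring gauge or setting block, but I made no separate final check on them.

**Disagreements:**
- The probe's push-in is about 4.4 mm by height but about 5.2 mm by force. Both are inside the 1–7.6 mm limit and slightly past half travel.
- The networks' tip and mouth positions scattered by up to about 8 mm between views, so I aligned by my own pixel measurements instead.
- The height crept by about 0.2 mm over the last 0.3 s of checks.

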